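Hang the scrap pail up off the damp cabinet floor

ROBOT

A 6-joint arm with a two-finger parallel gripper is mounted at the origin on the work surface. World frame = base frame: x ahead of the robot, y to its left, z up, the work surface at z = 0. Lengths are in m, angles in degrees, forces in N, time in s.
With the tool pointing down it reaches from about 0.375 to 0.9 m from the base axis. Payload 3.1 kg.
Tool frame: the origin (TCP) lies between the finger pads; the fingertips stand bot.tip_extent ahead of it and the grasp point (between the pads) lies 2 mm behind it (bot.tip_extent is the distance from the TCP to the fingertips, in m); z points along the fingers, y is the direction in which the jaws open and shut (so a half turn about z gives the same grasp; the last joint's range is limited). The gripper opens to 87 mm and grips with 3 to 60 N. Pads are 19 mm wide; open, the fingers measure 117 mm over their backs; the gripper's body (75 mm by 190 mm) begins 51 mm behind the grasp point.
Start: joints at [-78.868, 30.224, 82.088, -0, 67.689, -10.227], TCP at [0.228, -0.582, 0.24] pointing down, gripper open.
Joint ranges: [-176.69, 176.69], [-43.24, 126.21], [12.49, 139.97], [-82, 262], [0, 151.66], [-163.58, 163.58]. Speed limits (degrees/s): [159.86, 159.86, 180, 180, 180, 180].

INTERFACE

Orientations are given as a 3x3 rotation matrix whose columns are the frame's x, y, z axes.
In Python, from rig import bot, imaging, recognise, masks_of, mark_of gives the robot as it stands.
- The arm moves only by the tool send_rows, never from a script. Its argument "plan" is a list that holds one entry, the list of rows, each a list of 5 numbers: the shift along the world's x, y, z normalised to -1 to 1, where 1 is 0.03 m, then the turn about the world's z normalised to -1 to 1, where 1 is 0.1 rad, then the closure, from -1 (fully open) to 1 (shut). A call has 1 to 20 rows; each row shifts and turns the commanded pose from where the row before left it; what a row does not reach is not made up. A row lasts 1/10 s, in which the tool goes at most 50 mm and 8.59 degrees, less where a joint would pass 70% of its speed; a pose out of reach is approached as far as the arm can. A call with a number of a shift or a turn outside -1 to 1 is refused whole. A call with a gripper value outside its range is refused whole. The fingers move at their own pace and stop on an object; the grip force is fixed at half the most. Time passes only in rows, so rows that do not move let the fingers close. It gives the time, the measured TCP pose, the force and the opening at its end, in the units of the state.
- bot.read_state(): the state, without advancing time (a new reading comes with each control period).
- imaging.capture(name): name is "scene" or "side" or "wrist"; returns a dict with "img" (480x640x3 uint8, blue, green, red), "mtx" (3x3 intrinsics, pixels), "pose" (4x4, takes a point from camera to world coordinates); the wrist camera has in their place "T_tool_cam" (4x4, takes a point from camera to tool coordinates, whose origin is the TCP and whose axes are the flange's). Camera axes: x right, y down, z forward; pixel columns grow to the right and rows downward; lengths in m; the calibration is good to about 2 mm. A picture is of the moment at which its call begins: read the wrist's pose just before it. There is no depth.
- bot.hand_in(): hands the job in, once; it reports no verdict.
Trained networks look in the newest picture that a camera, given by its name, has taken for a name from the list of things; names that differ only in an ending like _2 or _b are one class to them, and where a whole thing is asked for, a point or a joint stands for the part that bears it (a point fixed in the world has none). Each returns a list of dicts, best first, with "conf" (0 to 1); they miss things now and then, are a little off and sometimes report something else, mostly with a low value. They report only what shows in the picture. A call takes as long as a camera call.
- recognise(camera, target): "at" ([x, y, z] in m, in world coordinates, good to about 4 mm: the middle of the surface that is visible of it).
- masks_of(camera, target): "region" (480x640 bool, what is visible of it).
- mark_of(camera, target): "at" ([x, y, z] in m, in world coordinates, good to about 4 mm: a listed point, or the origin of a listed thing).
The state is a dict: "time_s": time; "joint_positions": joint angles; "qvel": joint speeds; "tau": joint torques, N m; "position": TCP position; "tcp_rot": TCP orientation; "force": force on the tool from outside, world axes, zero at the start; "moment": the same for the moment, N m; "opening": opening from 0.0 (shut) to 1.0 (fully open).
Only numpy, scipy, OpenCV 4.12 (cv2) and the standard library are available. Lean on these libraries where they do the work, as an engineer would, in place of code of your own. Each camera call takes 0.05 s, during which the arm holds its last target.

TASK

The board under the sink is damp, so get the small metal pail up off it: with the pail left standing where it is, swing its folded wire bail upright, then lift the pail by the bail and hang it on the wire rack's twin-prong hook, the bail's wire lying in the bend of both prongs with the wooden grip between them. Let go and leave it hanging there quietly. Don't touch the set mousetrap behind the pail, don't tip the pail over, and leave the other things where they are.

Things in the scene. Friction and masses are not known exactly. Their poses are not given: they have to be found in the camera images.
- pail: Small open galvanised pail, 115 mm high, 124 mm across its rim, 92 mm across its foot, about 0.4 kg (varies). Origin: centre of its underside; z up its axis. Its wire bail hinges in two ears at the rim, at y = +68 and -68 mm, z = 122 mm. Folded, the bail sticks out level past the rim on the pail's -x side, the side toward the robot (within 35 degrees of world -x).
- bail (a joint): Angle of the bail about the ears' axis (the pail's y axis at z = 122 mm), rad: 0 = folded, lying level on small tabs toward the pail's -x; 1.57 = upright over the pail; 3.14 = folded to the +x side. Starts between 0 and 0.3. Slightly stiff: it takes about 0.7 N at the grip to swing and it stays at any angle where it is left.
- bail_grip (a point): Centre of the round wooden grip (14 mm thick, 40 mm long) on the bail's cross wire, 85 mm from the hinge axis. The wire, 5 mm thick, runs straight to 49 mm either side of it, then bends into the arms. y axis: along the wire. Axes are the pail's when folded. Folded, the grip stands 14 mm outside the rim, with free space below it to the floor.
- rack: Fixed pale grey wire rack, 240 mm wide, 150 mm deep, 270 mm high, on four thin legs, a scouring pad on a rear corner (to 306 mm). A hook of two parallel 6 mm wire prongs stands out of the middle of its front rail, which faces its own -x. Origin: on the floor below the hook's seat; the rail lies 82 mm from there along +x, the legs at y = +-120 mm.
- hook_seat (a point): Where the grip's centre lies when hung: midway between the prongs (at y = +34 and -34 mm, nothing between them), in their bend, 247.5 mm above the floor. Axes as the rack's. Each prong runs level at z = 270 mm from the rail to x = +30 mm, dips to the bend (x = -6 to +6), then rises to its blunt tip at x = -24, top 277 mm high. The cross wire drops into both bends from above.
- trap_set: Set wooden mousetrap, 98 x 47 mm, 16 mm high, striker cocked. It lies just behind the pail, on the side away from the folded bail. Must not be touched. Origin: centre of its underside.
- trap_sprung: Sprung wooden mousetrap, 98 x 47 mm, 15 mm high, a thin rod sticking out 35 mm from its tail. Bystander. Origin: centre of its underside.
- tub: Closed purple plastic detergent tub, 102 x 137 mm, 120 mm high. Bystander. Origin: centre of its underside.
- vinegar: Small glass vinegar bottle with a white twist cap, 60 mm across, 165 mm high. Bystander. Origin: centre of its underside.
- scraper: Blue hard-silicone scraper lying flat, 175 mm long, 75 mm wide at the blade, 12 mm high. Bystander. Origin: on its underside, near the middle.
- nut: Chrome compression nut, 64 mm across, 32 mm high. Bystander. Origin: centre of its underside.
- foil: Aluminium foil tray folded in half, about 105 x 105 mm, 45 mm high. Bystander. Origin: centre of its underside.

How it is judged (in metres and radians):
On the way:
1. the bail is swung upright (within about 23 degrees) while the pail stands where it was (within 30 mm) (value of joint bail between 1.17 and 1.97 rad and distance of pail from where it was at the start of the episode below 0.03 m and angle between pail's own z axis and vertical below 0.1 rad), for 0.2 s.
At the end, for the whole second after the job is handed in: The pail hangs by its bail from both prongs of the rack's hook, released: grip centre within 12 mm (across), 16 mm (sideways) and 10 mm (height) of the seat, cross wire along the seat within 0.2 rad, pail clear of the floor, within 0.4 rad of upright and swaying at less than 0.12 m/s (x of bail_grip in the frame of hook_seat between -0.012 and 0.012 m and y of bail_grip in the frame of hook_seat between -0.016 and 0.016 m and z of bail_grip in the frame of hook_seat between -0.01 and 0.01 m and angle between the y axis of bail_grip and the y axis of hook_seat, either way round below 0.2 rad and contact force between pail and rack above 1 N and angle between pail's own z axis and vertical below 0.4 rad and linear speed of pail below 0.12 m/s); the robot touches nothing.
It fails at once if the set mousetrap is touched or moved (contact force between trap_set and the arm above 0.3 N or contact force between trap_set and the fingers above 0.3 N or contact force between trap_set and pail above 0.3 N or distance of trap_set from where it was at the start of the episode above 0.008 m).
It fails at once if the pail is tipped over (beyond 45 degrees) (angle between pail's own z axis and vertical above 0.785 rad).
It fails at once if another thing is moved by more than 20 mm (distance of any of trap_sprung, tub, vinegar, scraper, nut, foil from where it was at the start of the episode above 0.02 m).
It also fails if it takes over 72 s, if anything falls off the work surface, if the arm or the gripper's body presses on something with over 40 N, if the wrist force passes 120 N, or if a joint passes its speed limit or range.

## Working session

There is one attempt and no reset: what is moved stays moved. The work goes in short steps, Python scripts to look and compute and a tool call to move; the robot and the scene stay as the last step left them, time stands still between calls to the robot, and variables do not carry over. Pictures are saved under pics/ and viewed, and the job is handed in when it is done.

Besides the shell and the picture viewer there is one more tool, called after "Request:" as name(argument=value, ...), one argument or row to a line, values as JSON. send_rows: Moves the arm, as the interface text tells. Its arguments: {"type":"object","properties":{"plan":{"type":"array"}},"required":["plan"]}

```bash
ls; mkdir -p pics; python3 - <<'E'
from rig import bot, imaging, recognise, masks_of, mark_of
import cv2
s=bot.read_state(); print({k:s[k] for k in ('time_s','position','tcp_rot','opening','force')}, bot.tip_extent)
for c in ("scene","side","wrist"):
    d=imaging.capture(c); cv2.imwrite(f"pics/{c}0.png",d["img"])
    if 'pose' in d: print(c,d['pose'].round(3).tolist(), d['mtx'].tolist())
    else: print(c,d['T_tool_cam'].round(3).tolist())
    for t in ["pail","bail_grip","rack","hook_seat","trap_set","trap_sprung","tub","vinegar","scraper","nut","foil"]:
        try:
            r=mark_of(c,t); print(c,t,[(x['conf'],[round(float(v),4) for v in x['at']]) for x in r[:2]])
        except Exception as e: print(c,t,e)
E
```

```text
pics
{'time_s': 0.0, 'position': array([ 0.22752305, -0.58136741,  0.23858481]), 'tcp_rot': array([[ 9.31307996e-01,  3.64232362e-01, -4.51957591e-04],
       [ 3.64232479e-01, -9.31305685e-01,  2.10289713e-03],
       [ 3.45032516e-04, -2.12306255e-03, -9.99997687e-01]]), 'opening': 0.999050281488721, 'force': array([ 0.69405774,  0.03622972, -2.0981224 ])} 0.017
scene [[-0.353, 0.672, -0.651, 1.518], [0.936, 0.25, -0.249, 0.388], [-0.005, -0.697, -0.717, 1.228], [0.0, 0.0, 0.0, 1.0]] [[526.2494916213388, 0.0, 323.8088551723727], [0.0, 526.2494916213388, 245.09615806849732], [0.0, 0.0, 1.0]]
scene pail [(0.97, [0.6261, 0.238, 0.0003])]
scene bail_grip [(0.69, [0.5417, 0.2596, 0.1358]), (0.18, [0.385, -0.1104, -0.0001])]
scene rack [(0.49, [0.62, -0.2495, 0.2474])]
scene hook_seat [(0.64, [0.6194, -0.253, 0.2469]), (0.59, [0.7417, 0.1942, 0.0002])]
scene trap_set []
scene trap_sprung [(0.93, [0.4488, -0.0195, -0.0024])]
scene tub [(0.89, [0.5456, -0.4494, -0.0007])]
scene vinegar [(0.9, [0.5484, 0.463, -0.0042])]
scene scraper [(0.81, [0.4249, 0.1409, 0.0014])]
scene nut [(0.79, [0.3
[... 370 characters left out ...]
.2452, -0.0007])]
side bail_grip [(0.79, [0.544, 0.2611, 0.138])]
side rack []
side hook_seat [(0.75, [0.6195, -0.2538, 0.2482])]
side trap_set []
side trap_sprung [(0.56, [0.4532, -0.0133, 0.0028]), (0.53, [0.3845, -0.1128, -0.0016])]
side tub [(0.7, [0.5473, -0.4546, 0.0005])]
side vinegar [(0.91, [0.5495, 0.4627, -0.0016])]
side scraper []
side nut [(0.67, [0.3836, -0.1152, 0.0004])]
side foil []
wrist [[0.001, -0.971, -0.241, 0.065], [1.0, 0.0, 0.002, -0.0], [-0.001, -0.241, 0.971, -0.146], [0.0, 0.0, 0.0, 1.0]]
wrist pail []
wrist bail_grip []
wrist rack []
wrist hook_seat []
wrist trap_set []
wrist trap_sprung []
wrist tub []
wrist vinegar []
wrist scraper []
wrist nut []
wrist foil []
```

View pics/scene0.png

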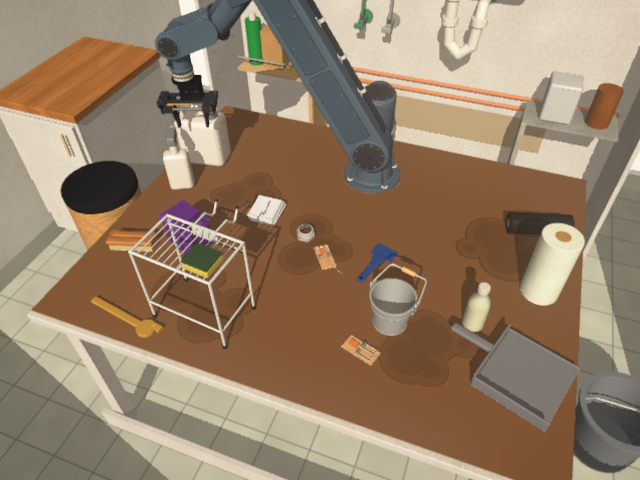

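View pics/side0.png

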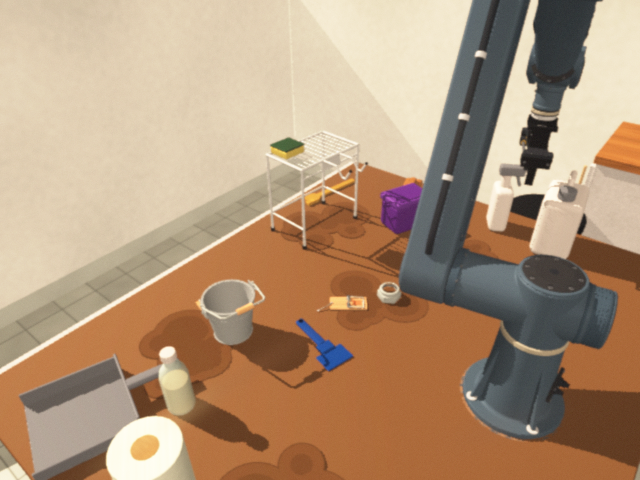

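```bash
python3 - <<'E'
import cv2
a=cv2.imread('pics/scene0.png'); cv2.imwrite('pics/z1.png',cv2.resize(a[190:350,110:270],None,fx=3.7,fy=3.7,interpolation=2))
b=cv2.imread('pics/scene0.png')[250:370,330:450]; cv2.imwrite('pics/z2.png',cv2.resize(b,None,fx=4.5,fy=4.5,interpolation=2))
c=cv2.imread('pics/side0.png')[125:250,260:385]; cv2.imwrite('pics/z3.png',cv2.resize(c,None,fx=4.5,fy=4.5,interpolation=2))
E
```

```text
(no output)
```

View pics/z1.png

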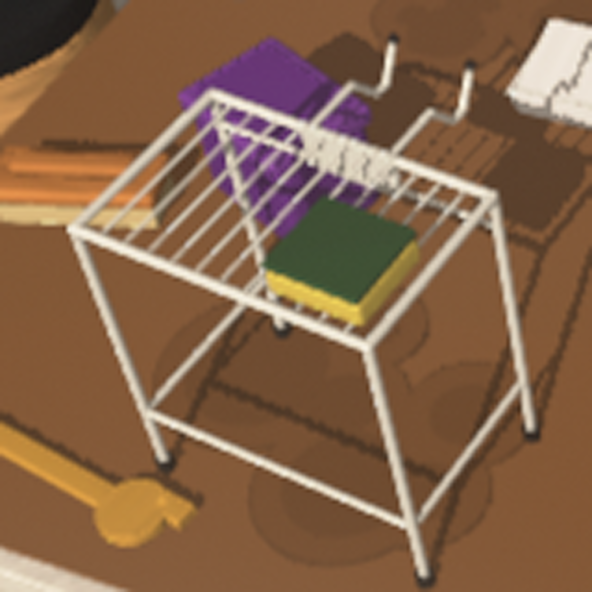

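View pics/z2.png

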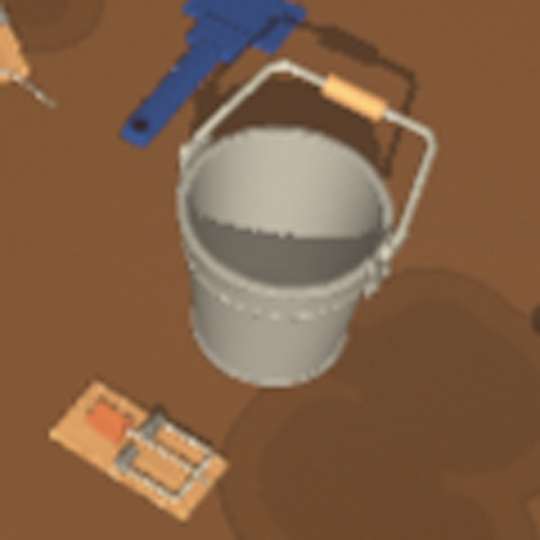

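View pics/z3.png

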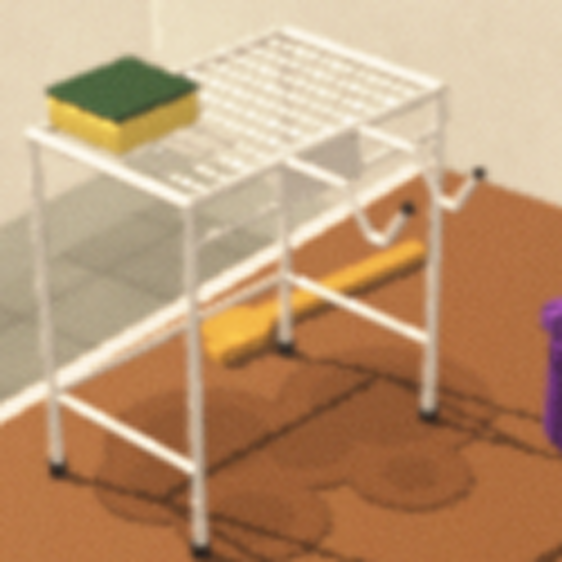

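```bash
cat > h.py <<'E'
import numpy as np
from rig import bot, imaging, recognise, masks_of, mark_of
import cv2
def ray(d,p):
    R=d['pose'][:3,:3];o=d['pose'][:3,3]
    v=R@np.linalg.inv(d['mtx'])@np.array([p[0],p[1],1]); return o,v/np.linalg.norm(v)
def onz(d,p,z):
    o,v=ray(d,p); return o+v*(z-o[2])/v[2]
def tri(d1,p1,d2,p2):
    o1,v1=ray(d1,p1);o2,v2=ray(d2,p2)
    A=np.stack([v1,-v2],1);t=np.linalg.lstsq(A,o2-o1,rcond=None)[0]
    a=o1+v1*t[0];b=o2+v2*t[1];return (a+b)/2,np.linalg.norm(a-b)
E
python3 - <<'E'
from h import *
np.set_printoptions(precision=4,suppress=True)
S=imaging.capture('scene');D=imaging.capture('side')
s=lambda x,y:(110+x/3.7-.5+.5/3.7,190+y/3.7-.5+.5/3.7)
d=lambda x,y:(260+x/4.5-.4,125+y/4.5-.4)
P={'cornA':((212,95),(442,88)),'cornB':((492,197),(192,203)),'tipA':((392,40),(479,174)),'tipB':((470,68),(407,209)),'bendA':((383,90),(450,205)),'bendB':((462,118),(380,240))}
R={}
for k,(a,b) in P.items():
    R[k],e=tri(S,s(*a),D,d(*b)); print(k,R[k],e,onz(S,s(*a),R[k][2]))
for a,b in (('cornA','cornB'),('tipA','tipB'),('bendA','bendB')):
    v=R[b]-R[a]; print(np.linalg.norm(v),np.degrees(np.arctan2(-v[0],v[1])),(R[a]+R[b])/2)
for n in (('scene','pail'),('side','pail'),('scene','bail_grip'),('side','bail_grip'),('scene','hook_seat'),('side','hook_seat')): print(n,mark_of(*n)[0]['at'])
# bail corners at scene
z=lambda x,y:(330+x/4.5-.4,250+y/4.5-.4)
a=onz(S,z(284,65),.137);b=onz(S,z(432,135),.137);print('bail',a,b,np.linalg.norm(a-b),np.degrees(np.arctan2(-(b-a)[0],(b-a)[1])))
a=onz(S,z(325,82),.137);b=onz(S,z(383,111),.137);print('grip',a,b,(a+b)/2,np.linalg.norm(a-b),np.degrees(np.arctan2(-(b-a)[0],(b-a)[1])))
a=onz(S,z(188,152),.122);b=onz(S,z(390,252),.122);print('ears',a,b,(a+b)/2,np.linalg.norm(a-b),np.degrees(np.arctan2(-(b-a)[0],(b-a)[1])))
for p in ((97,380),(228,465),(185,520),(52,433)): print('trap',onz(S,z(*p),.008))
E
```

```text
cornA [ 0.6905 -0.3813  0.2688] 0.0009783808522797642 [ 0.6909 -0.3807  0.2688]
cornB [ 0.7128 -0.1427  0.269 ] 0.0012532428428036896 [ 0.7133 -0.1421  0.269 ]
tipA [ 0.5934 -0.2856  0.2703] 0.001159918690992494 [ 0.5928 -0.2862  0.2703]
tipB [ 0.6005 -0.217   0.2703] 5.1638458629906814e-05 [ 0.6005 -0.217   0.2703]
bendA [ 0.6161 -0.2866  0.2402] 0.0010882337120760924 [ 0.6166 -0.286   0.2402]
bendB [ 0.6222 -0.2174  0.2405] 0.00298215966592002 [ 0.6236 -0.2158  0.2405]
0.23956886939538055 -5.336249197467468 [ 0.7016 -0.262   0.2689]
0.0689962106331246 -5.958357757984565 [ 0.597  -0.2513  0.2703]
0.06940574058425004 -5.0710400649845955 [ 0.6191 -0.252   0.2403]
('scene', 'pail') [0.6225, 0.2423, 0.0022]
('side', 'pail') [0.6259, 0.2401, 0.0004]
('scene', 'bail_grip') [0.5391, 0.2579, 0.1384]
('side', 'bail_grip') [0.5439, 0.2602, 0.1367]
('scene', 'hook_seat') [0.621, -0.2497, 0.2504]
('side', 'hook_seat') [0.622, -0.2518, 0.2461]
bail [0.5304 0.2154 0.137 ] [0.5543 0.3142 0.137 ] 0.10165203570389858 -13.582878259559635
grip [0.5353 0.2429 0.137 ] [0.5459 0.282  0.137 ] [0.5406 0.2624 0.137 ] 0.04053872676936866 -15.205827896341699
ears [0.6061 0.1775 0.122 ] [0.6378 0.3106 0.122 ] [0.622 0.244 0.122] 0.13681917312871358 -13.386745926150553
trap [0.7071 0.1571 0.008 ]
trap [0.7374 0.25   0.008 ]
trap [0.7824 0.237  0.008 ]
trap [0.753  0.1438 0.008 ]
```

Request:
send_rows(
  plan=[
    [[0.48, 0.84, 0.17, 0.8, -1], [0.48, 0.84, 0.17, 0.8, -1], [0.48, 0.84, 0.17, 0.8, -1], [0.48, 0.84, 0.17, 0.8, -1], [0.48, 0.84, 0.17, 0.8, -1], [0.48, 0.84, 0.17, 0.8, -1], [0.48, 0.84, 0.17, 0.8, -1], [0.48, 0.84, 0.17, 0.8, -1], [0.48, 0.84, 0.17, 0.8, -1], [0.48, 0.84, 0.17, 0.8, -1], [0.48, 0.84, 0.17, 0.8, -1], [0.48, 0.84, 0.17, 0.8, -1]],
  ],
)

```text
time_s: 3.4
position: [0.4009, -0.2786, 0.3011]
tcp_rot: [[0.233, 0.973, 0.0], [0.973, -0.233, -0.0], [-0.0, 0.0, -1.0]]
force: [0.4, 0.0, -0.2]
opening: 0.998
```

Request:
send_rows(
  plan=[
    [[0.1, 0.9, 0, 0, -1], [0.1, 0.9, 0, 0, -1], [0.1, 0.9, 0, 0, -1], [0.1, 0.9, 0, 0, -1], [0.1, 0.9, 0, 0, -1], [0.1, 0.9, 0, 0, -1], [0.1, 0.9, 0, 0, -1], [0.1, 0.9, 0, 0, -1], [0.1, 0.9, 0, 0, -1], [0.1, 0.9, 0, 0, -1], [0.1, 0.9, 0, 0, -1], [0.1, 0.9, 0, 0, -1], [0, 0, 0, 0, -1]],
  ],
)

```text
time_s: 4.7
position: [0.4363, 0.0467, 0.3009]
tcp_rot: [[0.232, 0.973, 0.0], [0.973, -0.232, 0.001], [0.001, 0.0, -1.0]]
force: [0.4, -0.2, 0.1]
opening: 1.002
```

Request:
send_rows(
  plan=[
    [[0.56, 0.87, 0, 0, -1], [0.56, 0.87, 0, 0, -1], [0.56, 0.87, 0, 0, -1], [0.56, 0.87, 0, 0, -1], [0.56, 0.87, 0, 0, -1], [0.56, 0.87, 0, 0, -1], [0.56, 0.87, 0, 0, -1], [0.56, 0.87, 0, 0, -1], [0, 0, 0, 0, -1], [0, 0, 0, 0, -1]],
  ],
)

```text
time_s: 5.7
position: [0.5708, 0.2526, 0.3002]
tcp_rot: [[0.235, 0.972, -0.001], [0.972, -0.235, -0.001], [-0.001, -0.001, -1.0]]
force: [-0.6, -0.2, 0.7]
opening: 0.998
```

```bash
python3 - <<'E'
from h import *
print(bot.read_state()['position'])
for c in ("scene","side","wrist"):
    d=imaging.capture(c); cv2.imwrite(f"pics/{c}1.png",d["img"])
    for t in ["pail","bail_grip"]: print(c,t,[(x['conf'],[round(float(v),4) for v in x['at']]) for x in mark_of(c,t)[:2]])
E
```

```text
[0.57082505 0.25256427 0.30018406]
scene pail [(0.9, [0.6262, 0.242, 0.0009]), (0.63, [0.5482, -0.4495, -0.0029])]
scene bail_grip [(0.77, [0.5427, 0.2599, 0.1363])]
side pail [(0.89, [0.628, 0.2432, 0.0036]), (0.52, [0.6231, -0.2516, 0.2516])]
side bail_grip [(0.52, [0.5439, 0.263, 0.1362]), (0.21, [0.549, 0.4642, -0.0022])]
wrist pail [(0.86, [0.6201, 0.2373, 0.0032])]
wrist bail_grip [(0.59, [0.5401, 0.2637, 0.1413])]
```

View pics/wrist1.png

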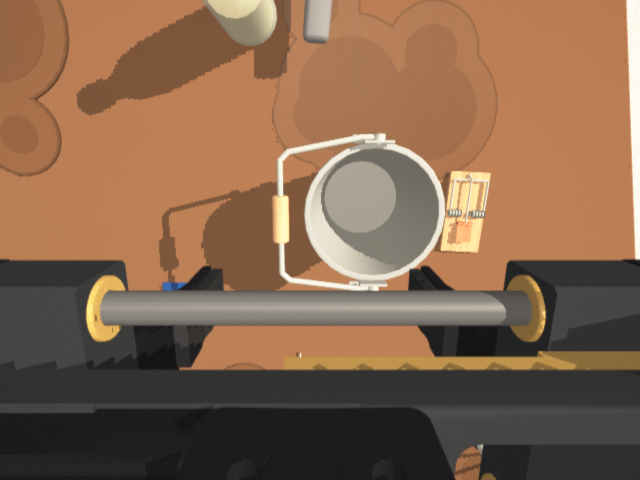

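View pics/scene1.png

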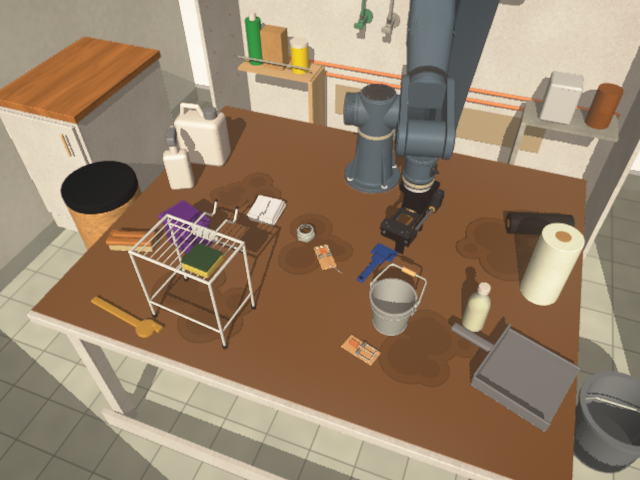

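```bash
python3 - <<'E'
from h import *
np.set_printoptions(precision=4,suppress=True)
st=bot.read_state(); d=imaging.capture('wrist')
T=np.eye(4);T[:3,:3]=st['tcp_rot'];T[:3,3]=st['position']
d['pose']=T@d['T_tool_cam']
print(d['mtx'])
def proj(p):
    c=np.linalg.inv(d['pose'])@np.append(p,1); u=d['mtx']@c[:3]; return u[:2]/u[2]
e=np.array([.972,-.235,0])
for z in (.283,.137,.122): print(z,proj([*st['position'][:2],z]))
C=None
for nm,p,z in (('grip',(281,219),.137),('grip-left edge',(273,219),.137),('earA',(379,136),.122),('earB',(374,288),.122),('wA',(281,160),.137),('wB',(283,270),.137)):
    q=onz(d,p,z); r=q-st['position']; print(nm,q,'rad',r@e,'lat',r@np.array([.235,.972,0]))
E
```

```text
[[367.4474   0.     315.4515]
 [  0.     367.4474 235.954 ]
 [  0.       0.       1.    ]]
0.283 [316.4591 286.0594]
0.137 [315.7767 222.5182]
0.122 [315.7397 219.0716]
grip [0.5425 0.2628 0.137 ] rad -0.029864541348397344 lat 0.003108440083458756
grip-left edge [0.5358 0.2644 0.137 ] rad -0.03673362262575401 lat 0.003113512934684594
earA [0.6402 0.3102 0.122 ] rad 0.05398674573579972 lat 0.07217716022192364
earB [0.6086 0.1753 0.122 ] rad 0.05500867837131629 lat -0.06638291957796166
wA [0.5552 0.3108 0.137 ] rad -0.028713057209127715 lat 0.052768175978569795
wB [0.5323 0.2177 0.137 ] rad -0.02915780916776576 lat -0.043105650421726364
```

Request:
send_rows(
  plan=[
    [[-0.04, 0.12, -0.5, 0, -1], [0, 0, -0.8, 0, -1], [0, 0, -0.8, 0, -1], [0, 0, -0.8, 0, -1], [0, 0, -0.8, 0, -1], [0, 0, -0.8, 0, -1], [0, 0, -0.5, 0, -1], [0, 0, 0, 0, -1], [0, 0, 0, 0, -1]],
  ],
)

```text
time_s: 7.1
position: [0.5699, 0.2568, 0.1509]
tcp_rot: [[0.236, 0.972, 0.0], [0.972, -0.236, 0.0], [0.0, 0.0, -1.0]]
force: [0.7, 1.0, -0.2]
opening: 0.998
```

```bash
python3 - <<'E'
from h import *
print(bot.read_state()['position'])
for c in ("scene","side","wrist"):
    d=imaging.capture(c); cv2.imwrite(f"pics/{c}2.png",d["img"])
a=cv2.imread('pics/side2.png')[230:380,150:310];a=cv2.resize(a,None,fx=3,fy=3)
b=cv2.imread('pics/wrist2.png');cv2.imwrite('pics/c2.png',np.hstack([cv2.resize(a,(400,400)),cv2.resize(b,(400,300)) if 0 else cv2.copyMakeBorder(cv2.resize(b,(400,300)),0,100,0,0,0)]))
E
```

```text
[0.56992603 0.25681046 0.15094018]
```

View pics/c2.png

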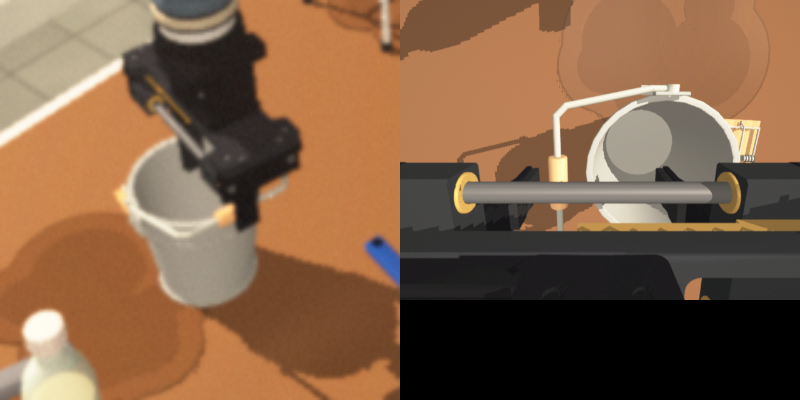

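Request:
send_rows(
  plan=[
    [[0, 0, -0.5, 0, -1], [0, 0, -0.5, 0, -1], [0, 0, -0.5, 0, -1], [0, 0, 0, 0, -1], [0, 0, 0, 0, -1]],
  ],
)

```text
time_s: 7.75
position: [0.5694, 0.2567, 0.1051]
tcp_rot: [[0.236, 0.972, -0.001], [0.972, -0.236, -0.0], [-0.001, -0.001, -1.0]]
force: [0.6, 1.3, 0.3]
opening: 0.999
```

Request:
send_rows(
  plan=[
    [[0.113, -0.027, 0, 0, -1], [0.113, -0.027, 0, 0, -1], [0.044, -0.011, 0.133, 0, -1], [0.044, -0.011, 0.133, 0, -1], [0.044, -0.011, 0.133, 0, -1], [0.044, -0.011, 0.133, 0, -1], [0.044, -0.011, 0.133, 0, -1], [0, 0, 0, 0, -1]],
  ],
)

```text
time_s: 8.55
position: [0.5835, 0.2536, 0.1266]
tcp_rot: [[0.236, 0.972, 0.001], [0.972, -0.236, 0.0], [0.001, 0.001, -1.0]]
force: [-1.0, 1.1, 0.6]
opening: 1.001
```

```bash
cat > look.py <<'E'
from h import *
import sys
n=sys.argv[1]
s=bot.read_state(); print(s['position'].round(4),s['force'].round(2),s['opening'])
for c in ("scene","side","wrist"):
    d=imaging.capture(c); cv2.imwrite(f"pics/{c}{n}.png",d["img"])
    for t in ["pail","bail_grip"]:print(c,t,[(x['conf'],[round(float(v),4) for v in x['at']]) for x in mark_of(c,t)[:1]])
a=cv2.imread(f'pics/side{n}.png')[220:360,150:290];b=cv2.imread(f'pics/scene{n}.png')[220:360,330:470]
cv2.imwrite(f'pics/c{n}.png',np.hstack([cv2.resize(a,(400,400)),cv2.resize(b,(400,400))]))
E
python3 look.py 3
```

```text
[0.5835 0.2536 0.1266] [-1.01  1.15  0.59] 1.0009167111335713
scene pail [(0.86, [0.6211, 0.2383, 0.0019])]
scene bail_grip [(0.44, [0.5449, 0.2603, 0.1395])]
side pail [(0.74, [0.3838, -0.1138, -0.0007])]
side bail_grip [(0.57, [0.5487, 0.2619, 0.1387])]
wrist pail [(0.97, [0.6227, 0.239, 0.0027])]
wrist bail_grip [(0.82, [0.5466, 0.2615, 0.1433])]
```

View pics/c3.png

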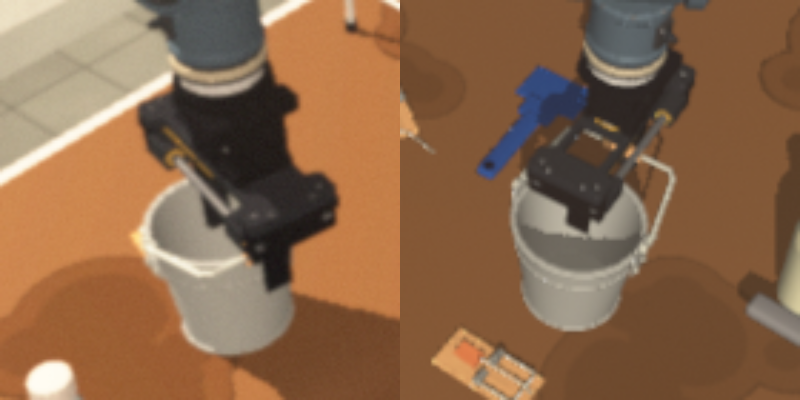

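View pics/wrist3.png

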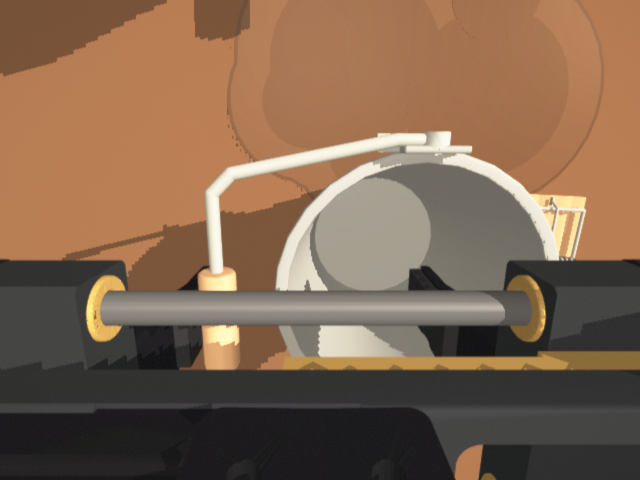

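Request:
send_rows(
  plan=[
    [[0.03, -0.007, 0.133, 0, -1], [0.03, -0.007, 0.133, 0, -1], [0.03, -0.007, 0.133, 0, -1], [0.03, -0.007, 0.133, 0, -1], [0.03, -0.007, 0.133, 0, -1], [0, 0, 0, 0, -1]],
  ],
)

```text
time_s: 9.6
position: [0.588, 0.2525, 0.1466]
tcp_rot: [[0.236, 0.972, 0.001], [0.972, -0.236, 0.0], [0.001, 0.001, -1.0]]
force: [-1.8, -0.7, 1.1]
opening: 0.999
```

```bash
python3 look.py 4
```

```text
[0.588  0.2525 0.1466] [-1.84 -0.72  1.12] 0.998882581336164
scene pail [(0.93, [0.6241, 0.2385, 0.0064])]
scene bail_grip [(0.65, [0.5495, 0.2567, 0.1448])]
side pail [(0.77, [0.6253, 0.2421, 0.0043])]
side bail_grip [(0.62, [0.5555, 0.2612, 0.1449])]
wrist pail [(0.84, [0.6187, 0.2409, 0.0033])]
wrist bail_grip [(0.91, [0.5526, 0.2573, 0.1461])]
```

View pics/c4.png

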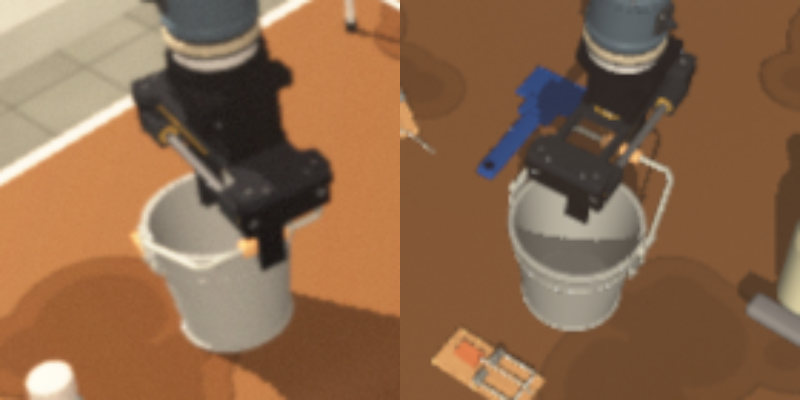

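View pics/wrist4.png

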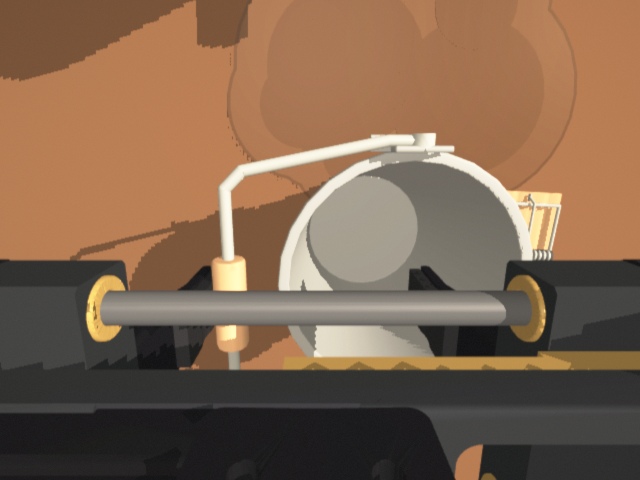

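```bash
cat > wr.py <<'E'
from h import *
np.set_printoptions(precision=4,suppress=True)
def W():
    st=bot.read_state(); d=imaging.capture('wrist')
    T=np.eye(4);T[:3,:3]=st['tcp_rot'];T[:3,3]=st['position']
    d['pose']=T@d['T_tool_cam']; return d
E
python3 - <<'E'
from wr import *
d=W()
H=np.array([.6244,.2427,0]);e=np.array([.972,-.235,0]);l=np.array([.235,.972,0])
for n,p,z in (('ear',(424,140),.122),('trap corner',(508,192),.016),('bailcorner',(227,185),.145),('grip top',(229,262),.152)):
    q=onz(d,p,z); print(n,q,'rad',(q-H)@e,'lat',(q-H)@l)
S=imaging.capture('scene');D=imaging.capture('side')
for n,c in(('scene',S),('side',D)):
    m=masks_of(n,'bail_grip'); print(n,[(x['conf'],int(x['region'].sum())) for x in m])
E
```

```text
ear [0.6497 0.3066 0.122 ] rad 0.009599277194782256 lat 0.06802647131534525
trap corner [0.7345 0.2484 0.016 ] rad 0.10569317522087247 lat 0.03140630552570013
bailcorner [0.5645 0.3092 0.145 ] rad -0.07383380636188137 lat 0.05052649244122419
grip top [0.5582 0.2801 0.152 ] rad -0.07314357170456154 lat 0.020795226108482025
scene [(0.52, 31)]
side [(0.44, 76)]
```

```bash
python3 - <<'E'
import cv2,numpy as np
f=[cv2.resize(cv2.imread(f'pics/scene{n}.png')[265:375,335:445],(400,400)) for n in (0,4)]
cv2.imwrite('pics/cmp4.png',np.hstack(f))
f=[cv2.resize(cv2.imread(f'pics/side{n}.png')[265:355,190:280],(400,400)) for n in (0,4)]
cv2.imwrite('pics/cmp4b.png',np.hstack(f))
E
```

```text
(no output)
```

View pics/cmp4.png

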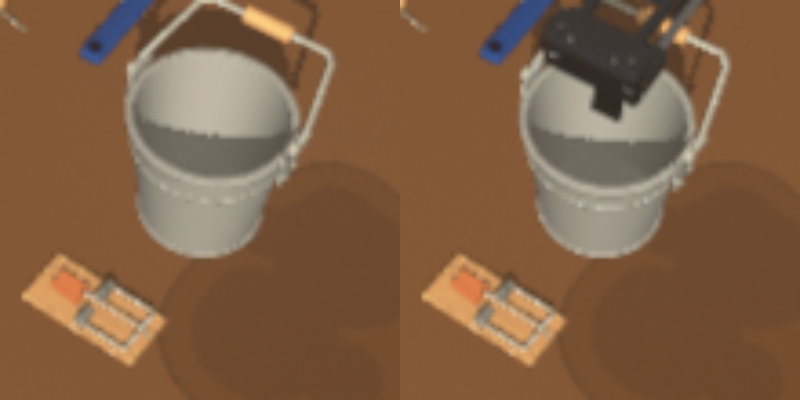

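View pics/cmp4b.png

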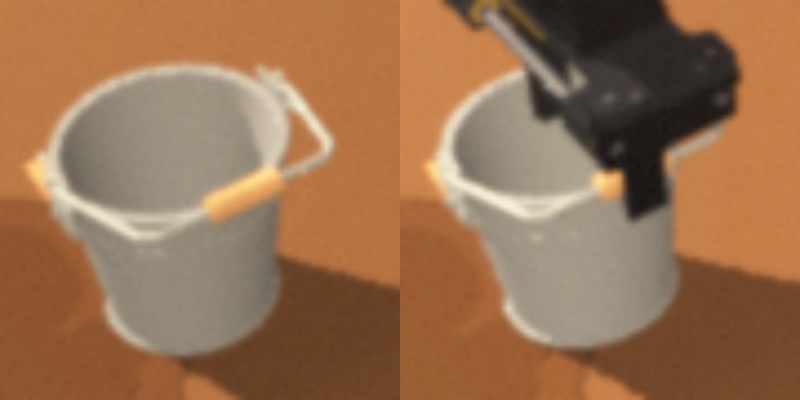

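Request:
send_rows(
  plan=[
    [[-0.13, 0.031, 0, 0, -1], [-0.13, 0.031, 0, 0, -1], [-0.13, 0.031, 0, 0, -1], [-0.13, 0.031, 0, 0, -1], [-0.13, 0.031, 0, 0, -1], [0, 0, 0.8, 0, -1], [0, 0, 0.8, 0, -1], [0, 0, 0.8, 0, -1], [0, 0, 0.4, 0, -1], [0, 0, 0, 0, -1], [0, 0, 0, 0, -1]],
  ],
)

```text
time_s: 11.4
position: [0.5675, 0.257, 0.2291]
tcp_rot: [[0.236, 0.972, -0.001], [0.972, -0.236, -0.0], [-0.0, -0.001, -1.0]]
force: [-0.5, 0.2, -0.3]
opening: 1.001
```

```bash
python3 look.py 5
```

```text
[0.5675 0.257  0.2291] [-0.5   0.22 -0.3 ] 1.0012859913205319
scene pail [(0.96, [0.6249, 0.2391, 0.0019])]
scene bail_grip [(0.45, [0.541, 0.2622, 0.1354])]
side pail [(0.74, [0.335, -0.2716, 0.0021])]
side bail_grip [(0.66, [0.5454, 0.2618, 0.1334])]
wrist pail [(0.64, [0.624, 0.2403, 0.0016])]
wrist bail_grip [(0.68, [0.5439, 0.2605, 0.1359])]
```

View pics/wrist5.png

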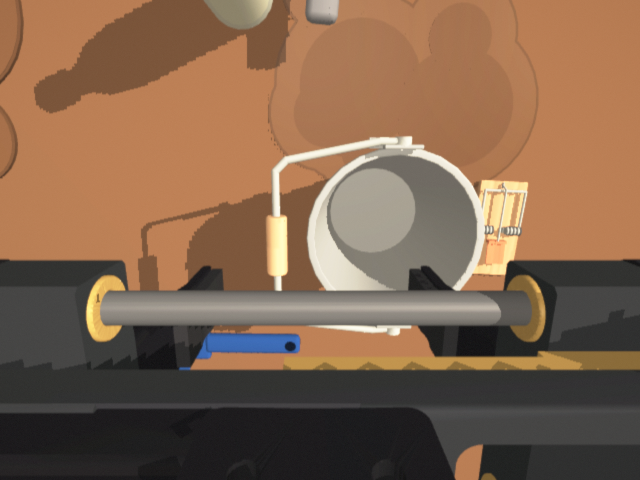

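View pics/c5.png

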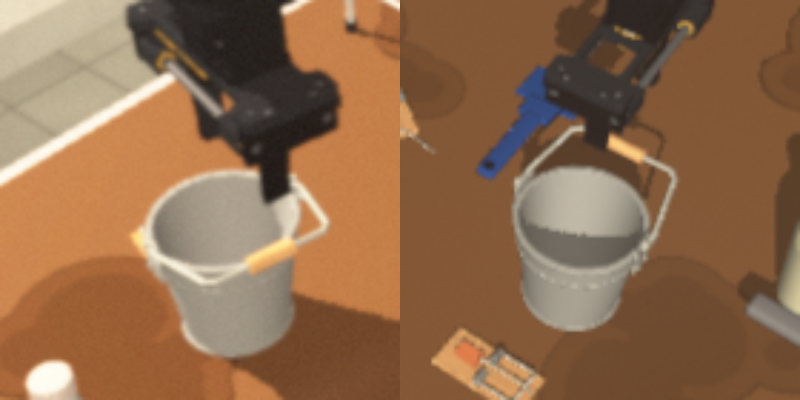

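```bash
python3 - <<'E'
from wr import *
d=W()
H=np.array([.6244,.2427,0]);e=np.array([.972,-.235,0]);l=np.array([.235,.972,0])
t=bot.read_state()['position'];print('tcp',t,(t-H)@e,(t-H)@l)
for n,p,z in (('earA',(404,140),.122),('earB',(393,331),.122),('grip',(277,245),.137),('corner',(276,172),.137),('wireB',(278,286),.137)):
    q=onz(d,p,z); print(n,q,'rad',(q-H)@e,'lat',(q-H)@l)
E
```

```text
tcp [0.568  0.2571 0.2293] -0.05820032373208246 0.0007205475927452056
earA [0.6408 0.3095 0.122 ] rad 0.00024658851799859785 lat 0.06875651383271197
earB [0.6077 0.1732 0.122 ] rad 0.00010946579158743405 lat -0.07145436591609104
grip [0.5423 0.2629 0.137 ] rad -0.08455323519439481 lat 0.000379149755087467
corner [0.5543 0.3099 0.137 ] rad -0.08396391057691517 lat 0.0488002060399196
wireB [0.5353 0.2344 0.137 ] rad -0.08460799163212553 lat -0.029002588548388247
```

Request:
send_rows(
  plan=[
    [[-0.56, -0.46, 0, 0, 0.4], [-0.56, -0.46, 0, 0, 0.4], [0, 0, -0.5, 0, 0.4], [0, 0, -0.5, 0, 0.4], [0, 0, -0.5, 0, 0.4], [0, 0, -0.3, 0, 0.4], [0, 0, 0, 0, 0.4], [0, 0, 0, 0, 0.4]],
  ],
)

```text
time_s: 12.7
position: [0.5347, 0.2296, 0.1758]
tcp_rot: [[0.236, 0.972, 0.0], [0.972, -0.236, 0.0], [0.0, 0.0, -1.0]]
force: [0.4, 0.4, 0.5]
opening: 0.362
```

```bash
python3 look.py 6
```

```text
[0.5347 0.2296 0.1758] [0.42 0.36 0.48] 0.36215447543871415
scene pail [(0.82, [0.621, 0.2401, 0.002])]
scene bail_grip [(0.55, [0.5427, 0.2639, 0.1356])]
side pail [(0.71, [0.6273, 0.2431, -0.0016])]
side bail_grip [(0.55, [0.5457, 0.2617, 0.1349])]
wrist pail [(0.8, [0.6221, 0.2386, -0.0014])]
wrist bail_grip [(0.64, [0.5433, 0.2615, 0.1362])]
```

View pics/wrist6.png

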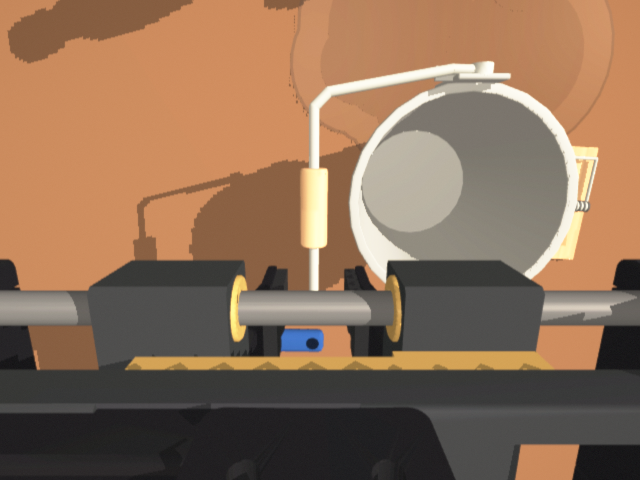

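View pics/c6.png

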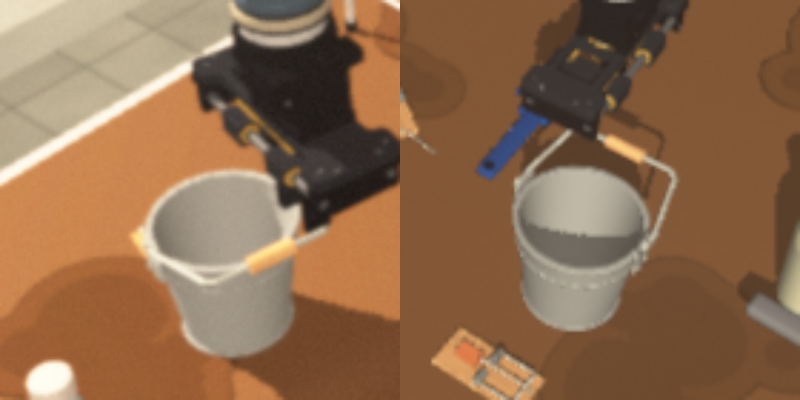

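Request:
send_rows(
  plan=[
    [[0, 0, -0.35, 0, 0.45], [0, 0, -0.35, 0, 0.45], [0, 0, -0.35, 0, 0.45], [0, 0, -0.35, 0, 0.45], [0, 0, 0, 0, 0.45], [0, 0, 0, 0, 0.7], [0, 0, 0, 0, 0.85], [0, 0, 0, 0, 1], [0, 0, 0, 0, 1], [0, 0, 0, 0, 1], [0, 0, 0, 0, 1]],
  ],
)

```text
time_s: 14.25
position: [0.534, 0.2295, 0.1337]
tcp_rot: [[0.236, 0.972, -0.001], [0.972, -0.236, -0.0], [-0.0, -0.001, -1.0]]
force: [-1.3, -0.4, 0.4]
opening: 0.043
```

```bash
python3 look.py 7
```

```text
[0.534  0.2295 0.1337] [-1.28 -0.39  0.37] 0.04308381919205462
scene pail [(0.82, [0.6258, 0.239, 0.0018])]
scene bail_grip [(0.66, [0.5389, 0.2577, 0.1353])]
side pail [(0.65, [0.6288, 0.2423, 0.001])]
side bail_grip [(0.57, [0.5434, 0.2645, 0.1341])]
wrist pail [(0.73, [0.6218, 0.2414, 0.0007])]
wrist bail_grip [(0.62, [0.5423, 0.2599, 0.1356])]
```

View pics/wrist7.png

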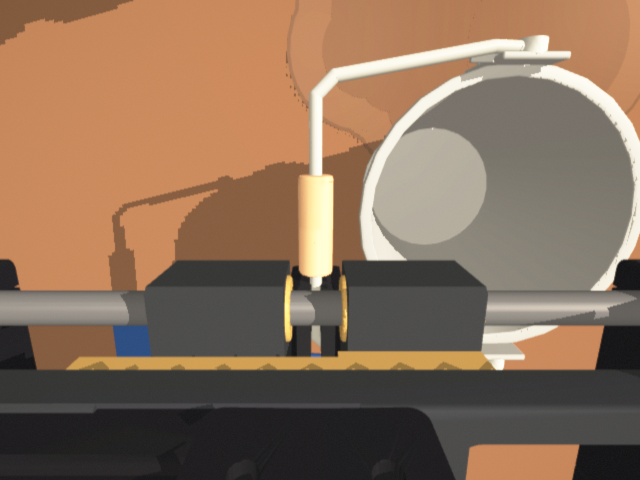

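View pics/c7.png

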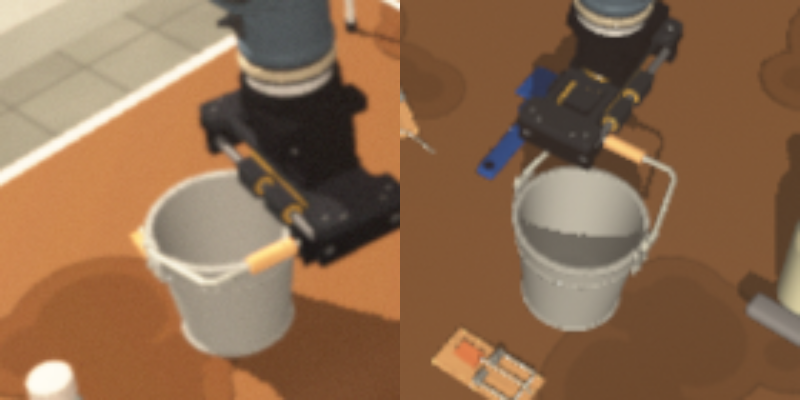

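Request:
send_rows(
  plan=[
    [[0.023, -0.006, 0.125, 0, 1], [0.032, -0.008, 0.138, 0, 1], [0.034, -0.008, 0.123, 0, 1], [0.04, -0.01, 0.121, 0, 1], [0.051, -0.012, 0.132, 0, 1], [0.057, -0.014, 0.129, 0, 1], [0.063, -0.015, 0.126, 0, 1], [0, 0, 0, 0, 1]],
  ],
)

```text
time_s: 15.5
position: [0.544, 0.2273, 0.1612]
tcp_rot: [[0.236, 0.972, 0.001], [0.972, -0.236, 0.0], [0.0, 0.001, -1.0]]
force: [-1.5, -0.2, -0.1]
opening: 0.044
```

```bash
python3 look.py 8
```

```text
[0.544  0.2273 0.1612] [-1.51 -0.2  -0.09] 0.0437842328627302
scene pail [(0.79, [0.6254, 0.2379, 0.002])]
scene bail_grip []
side pail [(0.84, [0.6272, 0.2424, 0.0006])]
side bail_grip [(0.47, [0.554, 0.2609, 0.1604])]
wrist pail [(0.88, [0.6202, 0.2409, 0.0008])]
wrist bail_grip [(0.96, [0.551, 0.2571, 0.1615])]
```

View pics/wrist8.png

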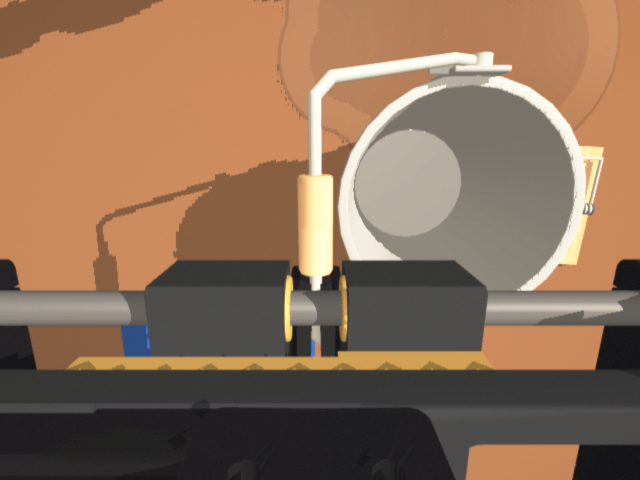

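View pics/c8.png

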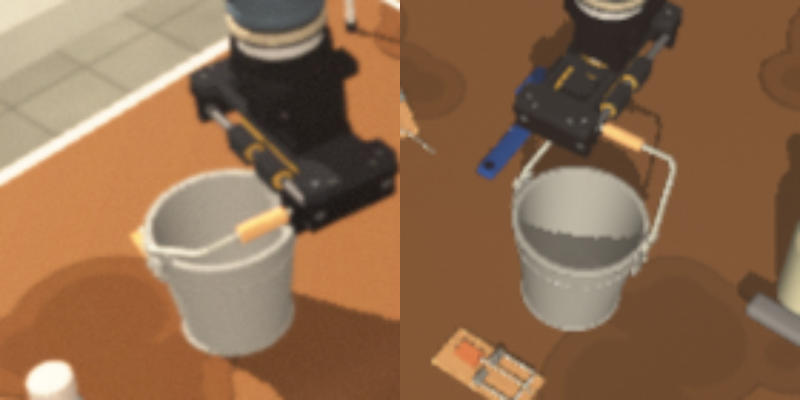

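Request:
send_rows(
  plan=[
    [[0.098, -0.024, 0.171, 0, 1], [0.11, -0.026, 0.163, 0, 1], [0.121, -0.029, 0.155, 0, 1], [0.131, -0.032, 0.146, 0, 1], [0.14, -0.034, 0.136, 0, 1], [0.149, -0.036, 0.126, 0, 1], [0, 0, 0, 0, 1]],
  ],
)

```text
time_s: 16.65
position: [0.5671, 0.2217, 0.1882]
tcp_rot: [[0.236, 0.972, 0.002], [0.972, -0.236, 0.0], [0.001, 0.002, -1.0]]
force: [-1.0, -0.3, -0.5]
opening: 0.044
```

```bash
python3 look.py 9
```

```text
[0.5671 0.2217 0.1882] [-1.02 -0.29 -0.47] 0.04359051539658889
scene pail [(0.75, [0.6274, 0.24, 0.0017])]
scene bail_grip [(0.71, [0.5748, 0.2508, 0.1875])]
side pail [(0.62, [0.6263, 0.2384, 0.0035])]
side bail_grip [(0.68, [0.5764, 0.2524, 0.1857])]
wrist pail [(0.83, [0.6209, 0.2413, 0.0005])]
wrist bail_grip [(0.75, [0.5745, 0.2533, 0.1869])]
```

View pics/c9.png

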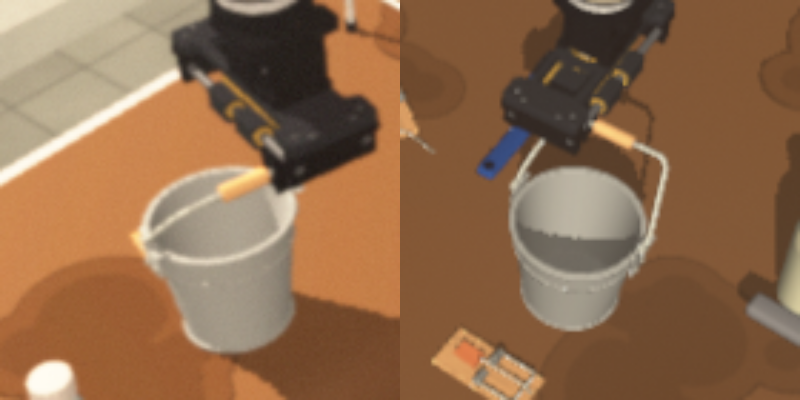

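View pics/wrist9.png

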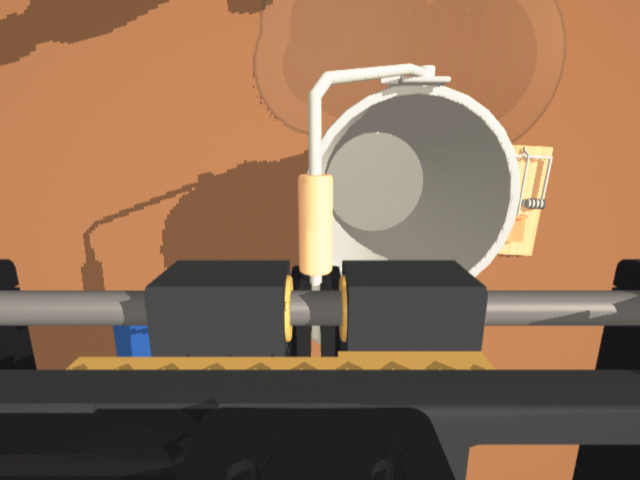

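Request:
send_rows(
  plan=[
    [[0.157, -0.038, 0.114, 0, 1], [0.165, -0.04, 0.103, 0, 1], [0.171, -0.041, 0.091, 0, 1], [0.177, -0.043, 0.078, 0, 1], [0, 0, 0, 0, 1]],
  ],
)

```text
time_s: 17.6
position: [0.5875, 0.2167, 0.1995]
tcp_rot: [[0.236, 0.972, 0.002], [0.972, -0.236, 0.0], [0.001, 0.002, -1.0]]
force: [-0.9, -0.4, -1.4]
opening: 0.04
```

```bash
python3 look.py 10
```

```text
[0.5875 0.2167 0.1995] [-0.86 -0.39 -1.44] 0.04001694877277462
scene pail [(0.58, [0.625, 0.2379, 0.0067])]
scene bail_grip [(0.63, [0.5971, 0.2478, 0.1981])]
side pail [(0.76, [0.6268, 0.2349, 0.0068])]
side bail_grip [(0.78, [0.5967, 0.2474, 0.1959])]
wrist pail [(0.78, [0.6196, 0.2358, 0.0082])]
wrist bail_grip [(0.86, [0.5909, 0.2496, 0.1975])]
```

View pics/c10.png

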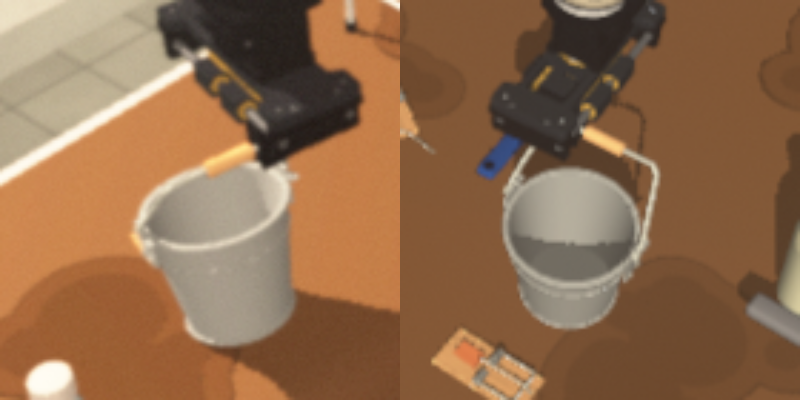

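View pics/wrist10.png

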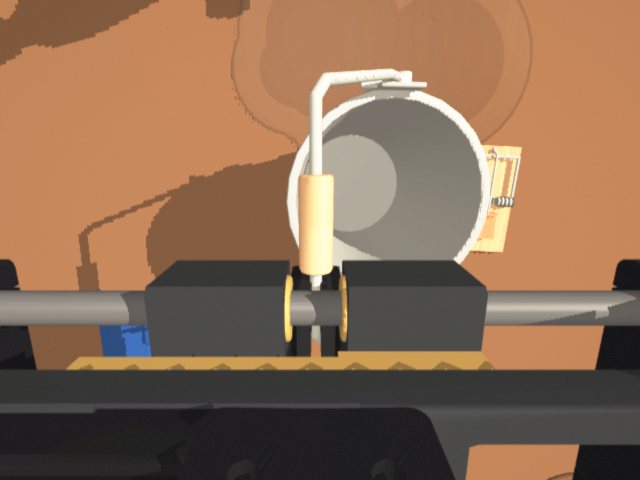

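Request:
send_rows(
  plan=[
    [[0, 0, 0, 0, 0.75], [0, 0, 0, 0, 0.75], [0, 0, 0, 0, 0.75], [0, 0, 0, 0, 0.75], [0, 0, 0, 0, 0.75]],
  ],
)

```text
time_s: 18.55
position: [0.586, 0.217, 0.1991]
tcp_rot: [[0.236, 0.972, 0.0], [0.972, -0.236, -0.0], [0.0, 0.0, -1.0]]
force: [-0.8, -0.4, 0.3]
opening: 0.127
```

```bash
python3 look.py 11
```

```text
[0.586  0.217  0.1991] [-0.76 -0.41  0.28] 0.12653148921420657
scene pail [(0.96, [0.6257, 0.2331, 0.0066])]
scene bail_grip [(0.61, [0.5852, 0.2488, 0.1971])]
side pail [(0.72, [0.6284, 0.2354, 0.004])]
side bail_grip [(0.58, [0.5934, 0.2539, 0.1963])]
wrist pail [(0.91, [0.6235, 0.2339, 0.0045])]
wrist bail_grip [(0.78, [0.5921, 0.2514, 0.1991])]
```

View pics/c11.png

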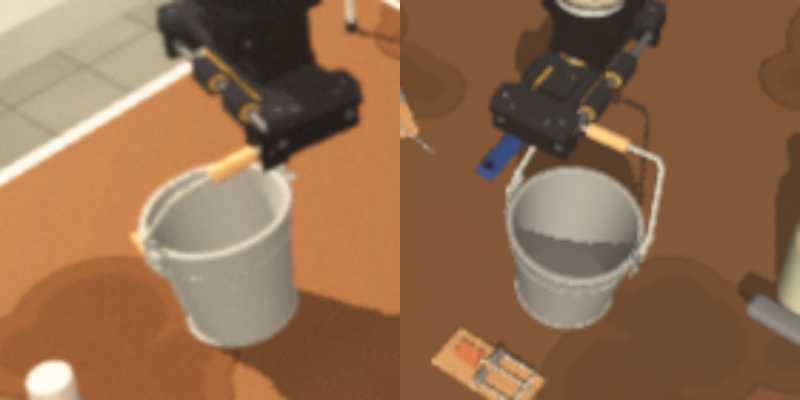

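View pics/wrist11.png

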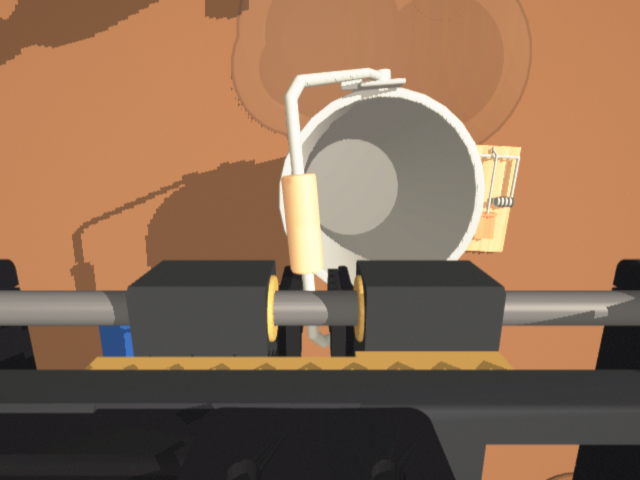

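Request:
send_rows(
  plan=[
    [[0, 0, 0, 0, 0.3], [0, 0, 0, 0, -0.2], [0, 0, 0, 0, -0.2], [0, 0, 0.5, 0, -0.2], [0, 0, 0.7, 0, -0.2], [0, 0, 0.7, 0, -0.2], [0, 0, 0.3, 0, -0.2], [0, 0, 0, 0, -0.2], [0, 0, 0, 0, -0.2]],
  ],
)

```text
time_s: 19.9
position: [0.5856, 0.2169, 0.2643]
tcp_rot: [[0.236, 0.972, -0.001], [0.972, -0.236, -0.0], [-0.0, -0.001, -1.0]]
force: [1.1, -0.8, 0.2]
opening: 0.599
```

```bash
python3 look.py 12
```

```text
[0.5856 0.2169 0.2643] [ 1.09 -0.83  0.18] 0.5988527830533733
scene pail [(0.85, [0.6198, 0.2354, 0.0009])]
scene bail_grip []
side pail [(0.85, [0.6249, 0.236, 0.0006])]
side bail_grip [(0.58, [0.576, 0.2484, 0.1915])]
wrist pail [(0.92, [0.6178, 0.235, -0.0008])]
wrist bail_grip [(0.7, [0.5704, 0.2461, 0.1939])]
```

View pics/c12.png

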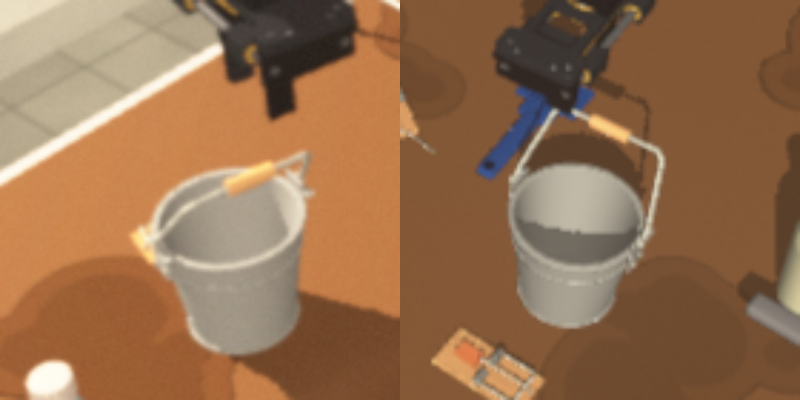

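View pics/wrist12.png

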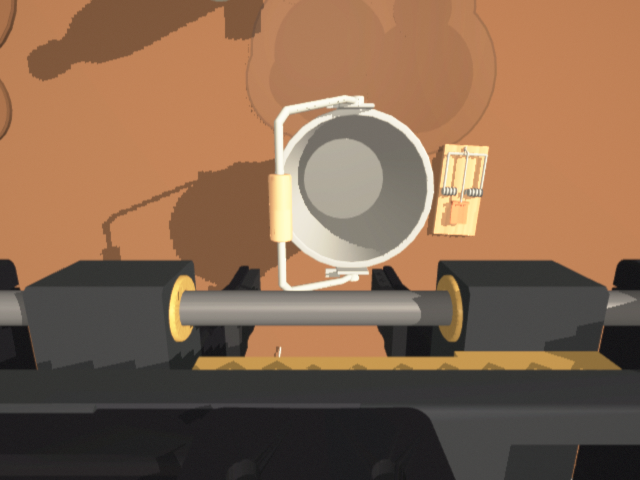

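```bash
python3 - <<'E'
from wr import *
d=W()
H=np.array([.6244,.2427,0]);e=np.array([.972,-.235,0]);l=np.array([.235,.972,0])
t=bot.read_state()['position'];print('tcp',t,(t-H)@e,(t-H)@l)
for n,p,z in (('earA',(362,100),.122),('earB',(352,276),.122),('grip',(280,208),.191),('grip',(280,208),.195),('cornA',(281,112),.193),('cornB',(283,285),.193)):
    q=onz(d,p,z); print(n,q,'rad',(q-H)@e,'lat',(q-H)@l)
E
```

```text
tcp [0.586  0.217  0.2647] -0.0313212277033335 -0.03400189902873806
earA [0.6418 0.3034 0.122 ] rad 0.002676202987331757 lat 0.06307014924793064
earB [0.6054 0.1701 0.122 ] rad -0.0013766517914346986 lat -0.07500556503526494
grip [0.5713 0.2494 0.191 ] rad -0.05322203757347796 lat -0.006016535880036014
grip [0.5718 0.2499 0.195 ] rad -0.05283437745716987 lat -0.005332932557344826
cornA [0.5861 0.3023 0.193 ] rad -0.05119434868653171 lat 0.04891274420860596
cornB [0.5607 0.2017 0.193 ] rad -0.05228086109118014 lat -0.05479472506911914
```

Request:
send_rows(
  plan=[
    [[-0.05, 0.5, 0, -0.15, -0.2], [-0.06, 0.53, 0, -0.15, -0.2], [0, 0, 0, 0, -0.2], [0, 0, -0.5, 0, -0.2], [0, 0, -0.7, 0, -0.2], [0, 0, -0.7, 0, -0.2], [0, 0, -0.7, 0, -0.2], [0, 0, -0.5, 0, -0.2], [0, 0, 0, 0, -0.2], [0, 0, 0, 0, -0.2]],
  ],
)

```text
time_s: 21.4
position: [0.583, 0.2475, 0.1721]
tcp_rot: [[0.265, 0.964, -0.0], [0.964, -0.265, -0.0], [-0.0, 0.0, -1.0]]
force: [0.0, -0.3, 0.2]
opening: 0.601
```

```bash
python3 look.py 13
```

```text
[0.583  0.2475 0.1721] [ 0.01 -0.3   0.2 ] 0.6008641604852131
scene pail [(0.91, [0.6238, 0.2368, 0.0016])]
scene bail_grip [(0.42, [0.5726, 0.2453, 0.1908])]
side pail [(0.95, [0.6236, 0.2358, 0.0017])]
side bail_grip [(0.54, [0.5755, 0.2482, 0.1896])]
wrist pail [(0.63, [0.6221, 0.2345, -0.0007])]
wrist bail_grip [(0.73, [0.5725, 0.2484, 0.1951])]
```

View pics/wrist13.png

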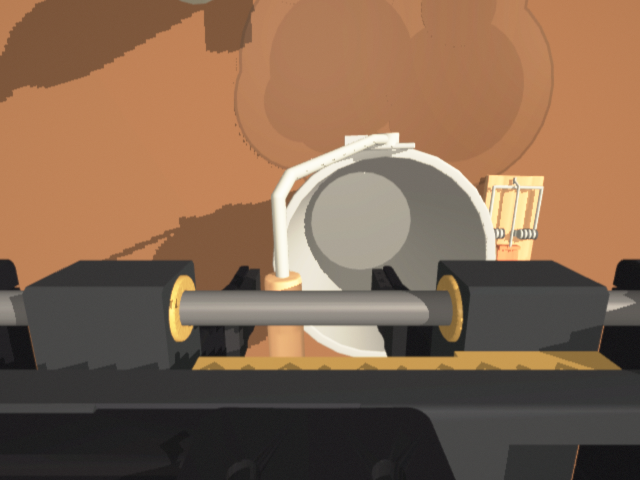

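Request:
send_rows(
  plan=[
    [[0.087, -0.024, 0, 0, -0.2], [0.087, -0.024, 0, 0, -0.2], [0.087, -0.024, 0.06, 0, -0.2], [0.065, -0.018, 0.075, 0, -0.2], [0.065, -0.018, 0.075, 0, -0.2], [0.065, -0.018, 0.075, 0, -0.2], [0.065, -0.018, 0.075, 0, -0.2], [0.065, -0.018, 0.075, 0, -0.2], [0, 0, 0, 0, -0.2]],
  ],
)

```text
time_s: 22.75
position: [0.6009, 0.243, 0.1855]
tcp_rot: [[0.265, 0.964, 0.001], [0.964, -0.265, 0.0], [0.0, 0.001, -1.0]]
force: [-0.9, -0.2, 0.1]
opening: 0.603
```

```bash
python3 look.py 14
```

```text
[0.6009 0.243  0.1855] [-0.88 -0.21  0.12] 0.603441434618586
scene pail [(0.6, [0.6197, 0.2364, -0.0005])]
scene bail_grip [(0.5, [0.5815, 0.245, 0.1957])]
side pail [(0.78, [0.6242, 0.2367, -0.0024])]
side bail_grip [(0.57, [0.5859, 0.246, 0.1957])]
wrist pail [(0.74, [0.6193, 0.2342, -0.002])]
wrist bail_grip []
```

View pics/wrist14.png

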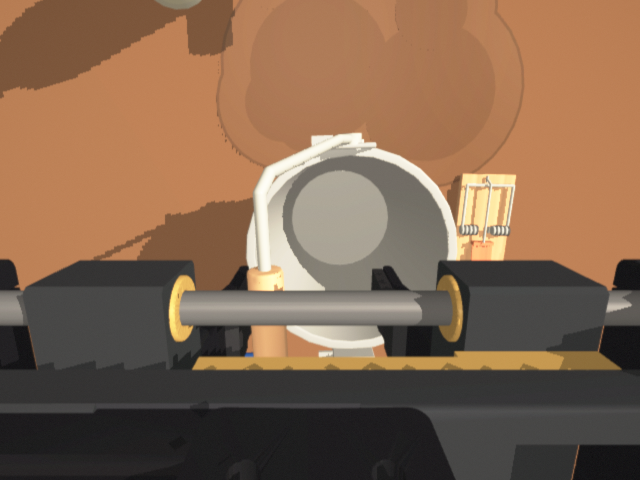

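View pics/c14.png

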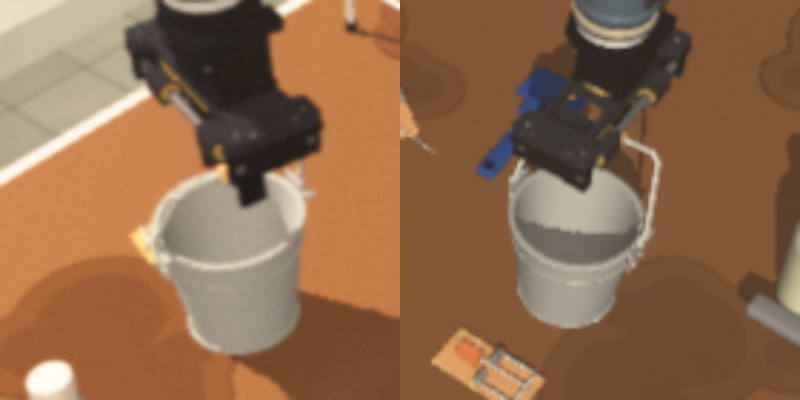

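Request:
send_rows(
  plan=[
    [[0.08, -0.022, 0.06, 0, -0.2], [0.08, -0.022, 0.06, 0, -0.2], [0.08, -0.022, 0.06, 0, -0.2], [0.08, -0.022, 0.06, 0, -0.2], [0.08, -0.022, 0.05, 0, -0.2], [0.08, -0.022, 0.05, 0, -0.2], [0.08, -0.022, 0.05, 0, -0.2], [0.08, -0.022, 0.04, 0, -0.2], [0.08, -0.022, 0.04, 0, -0.2], [0.08, -0.022, 0.03, 0, -0.2], [0.08, -0.022, 0.03, 0, -0.2], [0.08, -0.022, 0.03, 0, -0.2], [0, 0, 0, 0, -0.2]],
  ],
)

```text
time_s: 24.5
position: [0.6297, 0.235, 0.202]
tcp_rot: [[0.265, 0.964, 0.001], [0.964, -0.265, 0.0], [0.0, 0.001, -1.0]]
force: [0.0, -0.4, 0.0]
opening: 0.598
```

```bash
python3 look.py 15
```

```text
[0.6297 0.235  0.202 ] [ 0.03 -0.43  0.03] 0.5982633873100122
scene pail [(0.8, [0.6217, 0.2366, 0.0006])]
scene bail_grip [(0.67, [0.6089, 0.2369, 0.2046])]
side pail [(0.9, [0.6266, 0.2352, -0.0015])]
side bail_grip [(0.49, [0.6137, 0.2414, 0.2043])]
wrist pail [(0.72, [0.6194, 0.2349, -0.0015])]
wrist bail_grip []
```

View pics/wrist15.png

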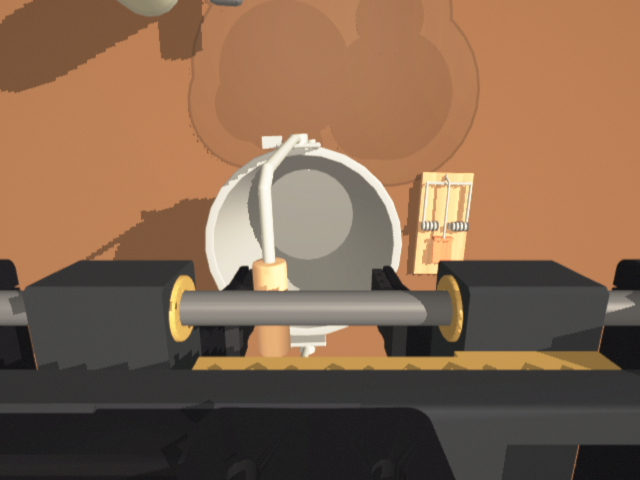

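View pics/c15.png

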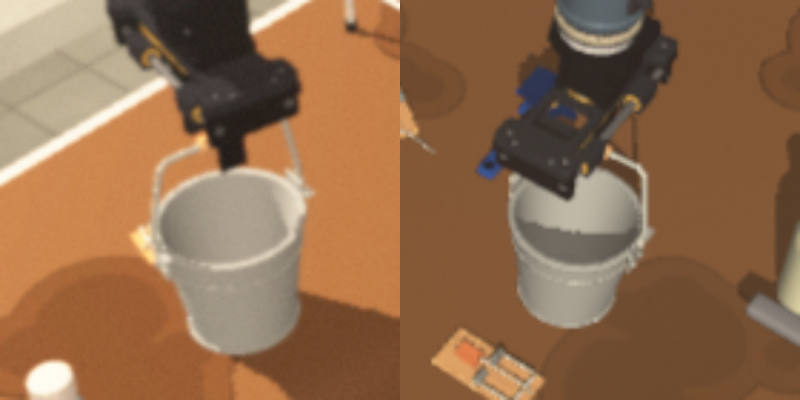

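Request:
send_rows(
  plan=[
    [[-0.2, 0.055, 0, 0, -0.2], [-0.2, 0.055, 0, 0, -0.2], [-0.2, 0.055, 0, 0, -0.1], [0, 0, 0, 0, 0.3], [0, 0, 0, 0, 0.5], [0, 0, 0, 0, 0.7], [0, 0, 0, 0, 1], [0, 0, 0, 0, 1], [0, 0, 0, 0, 1], [0, 0, 0, 0, 1]],
  ],
)

```text
time_s: 25.95
position: [0.6113, 0.24, 0.2017]
tcp_rot: [[0.265, 0.964, 0.0], [0.964, -0.265, -0.0], [-0.0, 0.0, -1.0]]
force: [0.4, -0.4, -0.3]
opening: 0.146
```

```bash
python3 look.py 16
```

```text
[0.6113 0.24   0.2017] [ 0.41 -0.36 -0.28] 0.1456748393283971
scene pail [(0.67, [0.6237, 0.2343, 0.0033])]
scene bail_grip [(0.4, [0.6106, 0.2354, 0.2052])]
side pail [(0.74, [0.627, 0.2379, 0.0017])]
side bail_grip [(0.53, [0.611, 0.241, 0.204])]
wrist pail [(0.67, [0.6181, 0.2358, -0.0009])]
wrist bail_grip []
```

View pics/c16.png

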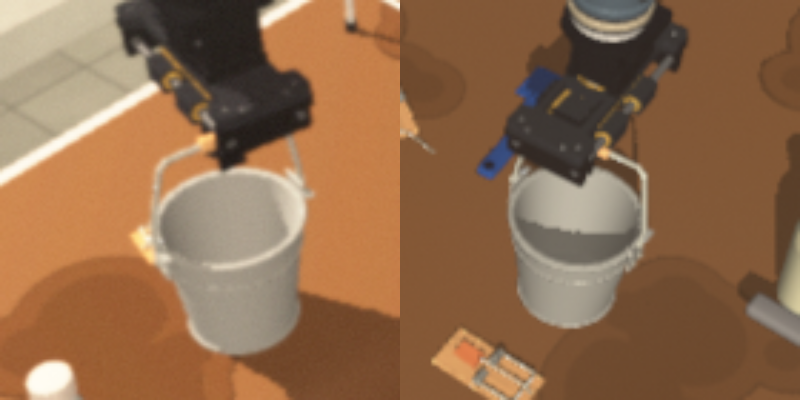

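View pics/wrist16.png

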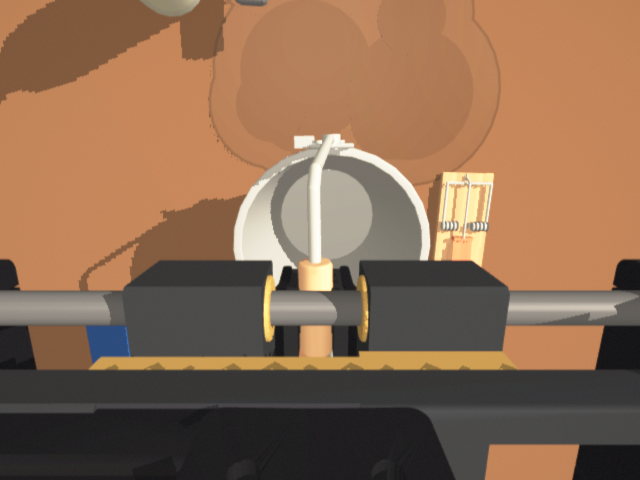

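Request:
send_rows(
  plan=[
    [[0, 0, 0.1, 0, 1], [0, 0, 0.15, 0, 1], [0, 0, 0.2, 0, 1], [0, 0, 0.3, 0, 1], [0, 0, 0.4, 0, 1], [0, 0, 0.5, 0, 1], [0, 0, 0.5, 0, 1], [0, 0, 0.5, 0, 1], [0, 0, 0.4, 0, 1], [0, 0, 0.3, 0, 1], [0, 0, 0.15, 0, 1], [0, 0, 0, 0, 1], [0, 0, 0, 0, 1]],
  ],
)

```text
time_s: 27.7
position: [0.6107, 0.24, 0.3062]
tcp_rot: [[0.265, 0.964, -0.001], [0.964, -0.265, -0.0], [-0.001, -0.001, -1.0]]
force: [0.5, -0.6, -2.8]
opening: 0.139
```

```bash
python3 look.py 17
```

```text
[0.6107 0.24   0.3062] [ 0.46 -0.56 -2.79] 0.1391898431338471
scene pail [(0.75, [0.6194, 0.2347, 0.107])]
scene bail_grip [(0.7, [0.6077, 0.2381, 0.3098])]
side pail [(0.59, [0.6233, 0.2385, 0.1053])]
side bail_grip [(0.51, [0.6148, 0.2392, 0.3091])]
wrist pail [(0.7, [0.6169, 0.2358, 0.1046])]
wrist bail_grip []
```

View pics/c17.png

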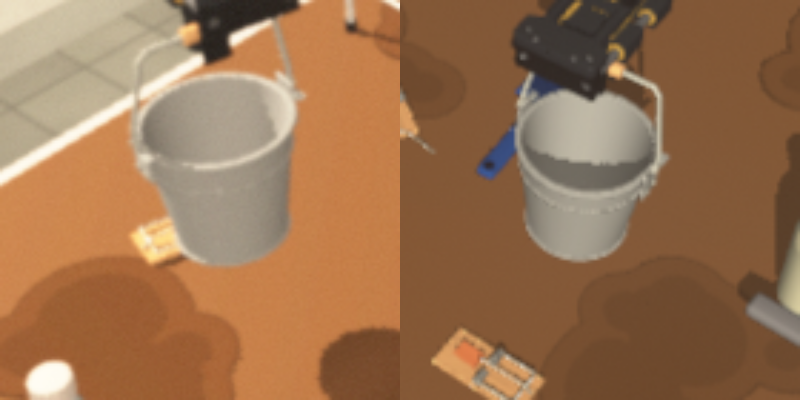

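View pics/wrist17.png

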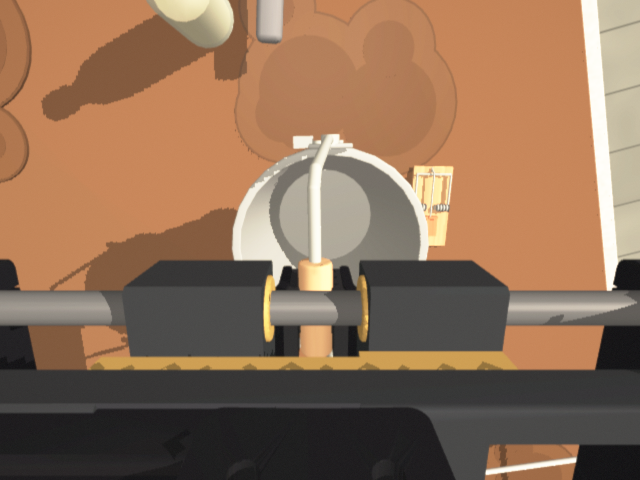

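Request:
send_rows(
  plan=[
    [[-0.11, -0.2, 0, 0.087, 1], [-0.11, -0.4, 0, 0.087, 1], [-0.11, -0.6, 0, 0.087, 1], [-0.11, -0.7, 0, 0.087, 1], [-0.11, -0.7, 0, 0.087, 1], [-0.11, -0.7, 0, 0.087, 1], [-0.11, -0.7, 0, 0.087, 1], [-0.11, -0.7, 0, 0.087, 1], [-0.11, -0.7, 0, 0.087, 1], [-0.11, -0.7, 0, 0.087, 1], [-0.11, -0.7, 0, 0.087, 1], [-0.11, -0.7, 0, 0.087, 1], [-0.11, -0.7, 0, 0.087, 1], [-0.11, -0.7, 0, 0.087, 1], [-0.11, -0.7, 0, 0.087, 1], [-0.11, -0.7, 0, 0.087, 1], [-0.11, -0.7, 0, 0.087, 1], [-0.11, -0.7, 0, 0.087, 1], [-0.11, -0.7, 0, 0.087, 1], [-0.11, -0.7, 0, 0.087, 1]],
  ],
)

```text
time_s: 30.15
position: [0.544, -0.1544, 0.3071]
tcp_rot: [[0.094, 0.996, -0.0], [0.996, -0.094, -0.001], [-0.001, -0.0, -1.0]]
force: [0.6, 0.3, -2.7]
opening: 0.146
```

Request:
send_rows(
  plan=[
    [[0, -0.7, 0, 0, 1], [0, -0.7, 0, 0, 1], [0, -0.6, 0, 0, 1], [0, -0.5, 0, 0, 1], [0, -0.35, 0, 0, 1], [0, -0.2, 0, 0, 1], [0, 0, 0, 0, 1], [0, 0, 0, 0, 1], [0, 0, 0, 0, 1], [0, 0, 0, 0, 1], [0, 0, 0, 0, 1]],
  ],
)

```text
time_s: 31.25
position: [0.5452, -0.2439, 0.3069]
tcp_rot: [[0.093, 0.996, -0.0], [0.996, -0.093, 0.0], [0.0, -0.0, -1.0]]
force: [0.4, -0.8, -2.9]
opening: 0.143
```

```bash
sed -i 's/\[220:360,150:290\]/[80:260,250:430]/; s/\[220:360,330:470\]/[150:340,110:300]/' look.py; sed -i 's/"bail_grip"\]/"bail_grip","hook_seat"]/' look.py; python3 look.py 18
```

```text
[ 0.5452 -0.2439  0.3069] [ 0.38 -0.77 -2.93] 0.1433998488986018
scene pail [(0.62, [0.3854, -0.108, -0.0001])]
scene bail_grip [(0.69, [0.5468, -0.2465, 0.3093])]
scene hook_seat [(0.75, [0.6186, -0.2533, 0.2474])]
side pail [(0.7, [0.5552, -0.2436, 0.1021])]
side bail_grip [(0.65, [0.5497, -0.2435, 0.3098])]
side hook_seat [(0.88, [0.6214, -0.2525, 0.2493])]
wrist pail [(0.69, [0.5494, -0.2492, 0.1051])]
wrist bail_grip []
wrist hook_seat []
```

View pics/c18.png

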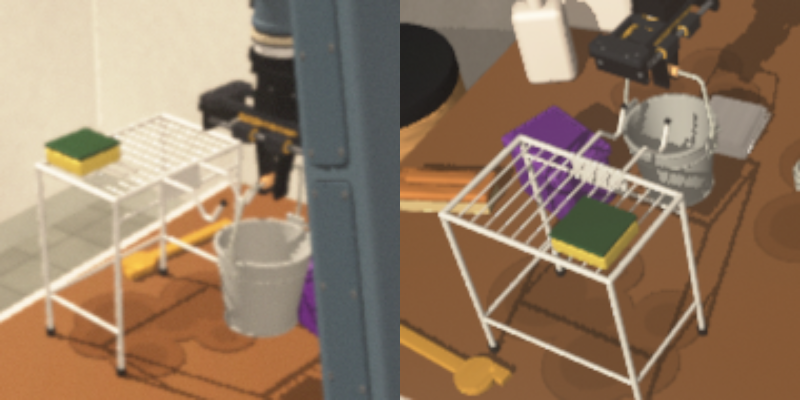

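View pics/wrist18.png

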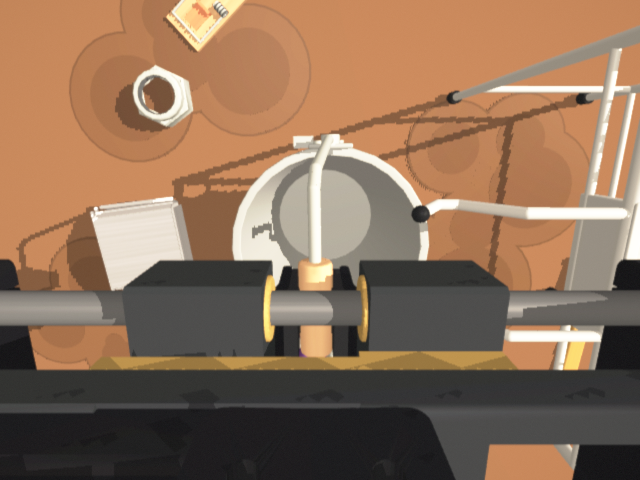

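```bash
python3 - <<'E'
from wr import *
d=W()
t=bot.read_state()['position'];a=np.radians(-5.4);e=np.array([np.cos(a),np.sin(a),0]);l=np.array([-np.sin(a),np.cos(a),0])
S=np.array([.620,-.252,0])
print('tcp rel seat',(t-S)@e,(t-S)@l)
for n,p,z in (('tipA',(420,214),.274),('bendstartA',(527,212),.268),('prongA rail',(620,213),.27),('prongB',(510,336),.27),('prongB2',(570,336),.27)):
    q=onz(d,p,z); print(n,q,'rad',(q-S)@e,'lat',(q-S)@l)
def proj(p):
    c=np.linalg.inv(d['pose'])@np.append(p,1); u=d['mtx']@c[:3]; return u[:2]/u[2]
for s in (1,-1):
  for x,z in ((-.024,.274),(0,.243),(.03,.270),(.082,.27)): print(s,x,proj(S+e*x+l*.034*s+[0,0,z]))
E
```

```text
tcp rel seat -0.07532892565758231 0.0004683489274851689
tipA [ 0.5989 -0.2173  0.274 ] rad -0.02423732585997939 lat 0.03259872336983244
bendstartA [ 0.6549 -0.2226  0.268 ] rad 0.03197617934803396 lat 0.03255502622744894
prongA rail [ 0.7005 -0.227   0.27  ] rad 0.07782918507868093 lat 0.03244510460635072
prongB [ 0.6476 -0.291   0.27  ] rad 0.031186688686890986 lat -0.03622060685764163
prongB2 [ 0.6805 -0.2941  0.27  ] rad 0.06419669640231496 lat -0.036206106939060685
1 -0.024 [420.6808 211.1996]
1 0 [447.392  201.6708]
1 0.03 [525.704  209.8791]
1 0.082 [628.8984 209.9643]
-1 -0.024 [411.7633 335.9952]
-1 0 [437.718  310.6518]
-1 0.03 [508.3613 332.3374]
-1 0.082 [603.1139 332.3762]
```

Request:
send_rows(
  plan=[
    [[0.15, -0.018, 0, 0, 1], [0.3, -0.036, 0, 0, 1], [0.4, -0.048, 0, 0, 1], [0.45, -0.055, 0, 0, 1], [0.45, -0.055, 0, 0, 1], [0.4, -0.048, 0, 0, 1], [0.25, -0.03, 0, 0, 1], [0.1, -0.013, 0, 0, 1], [0, 0, 0, 0, 1], [0, 0, 0, 0, 1], [0, 0, 0, 0, 1]],
  ],
)

```text
time_s: 33.0
position: [0.6196, -0.2534, 0.3069]
tcp_rot: [[0.094, 0.996, -0.0], [0.996, -0.094, 0.0], [0.0, -0.0, -1.0]]
force: [-0.4, 0.4, -3.5]
opening: 0.147
```

```bash
python3 look.py 19
```

```text
[ 0.6196 -0.2534  0.3069] [-0.44  0.39 -3.47] 0.14670551560182576
scene pail [(0.91, [0.6324, -0.2552, 0.1066])]
scene bail_grip [(0.5, [0.5504, -0.4479, -0.002])]
scene hook_seat [(0.75, [0.6215, -0.2514, 0.2449])]
side pail [(0.91, [0.6344, -0.2562, 0.1039])]
side bail_grip [(0.65, [0.622, -0.2533, 0.3098])]
side hook_seat [(0.75, [0.6216, -0.251, 0.2475])]
wrist pail [(0.68, [0.6262, -0.2546, 0.1046])]
wrist bail_grip []
wrist hook_seat [(0.48, [0.3309, -0.278, -0.0037])]
```

View pics/c19.png

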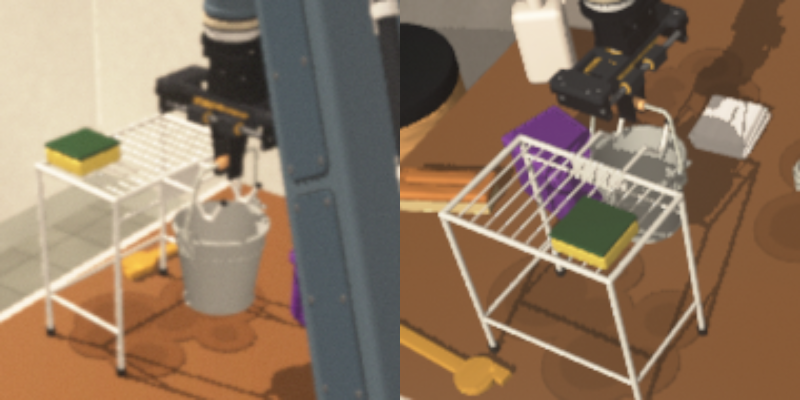

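View pics/wrist19.png

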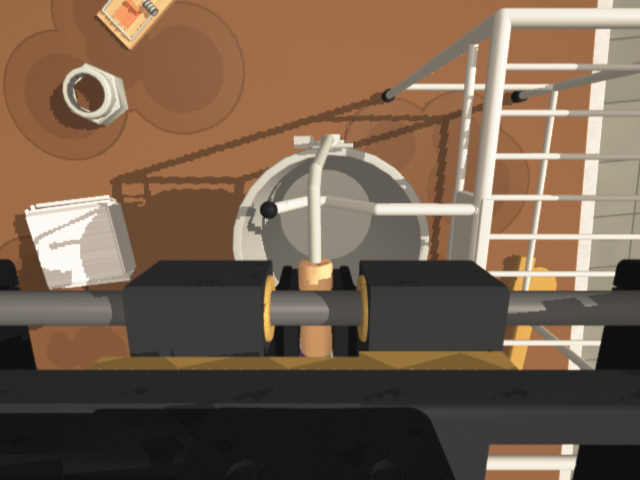

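Request:
send_rows(
  plan=[
    [[0, 0, -0.2, 0, 1], [0, 0, -0.3, 0, 1], [0, 0, -0.3, 0, 1], [0, 0, -0.3, 0, 1], [0, 0, -0.3, 0, 1], [0, 0, -0.25, 0, 1], [0, 0, -0.15, 0, 1], [0, 0, -0.1, 0, 1], [0, 0, 0, 0, 1], [0, 0, 0, 0, 1]],
  ],
)

```text
time_s: 34.6
position: [0.6203, -0.2536, 0.2501]
tcp_rot: [[0.094, 0.996, 0.001], [0.996, -0.094, -0.0], [-0.0, 0.001, -1.0]]
force: [1.0, -0.2, -3.9]
opening: 0.142
```

```bash
python3 look.py 20
```

```text
[ 0.6203 -0.2536  0.2501] [ 0.97 -0.2  -3.91] 0.14201015820358187
scene pail [(0.85, [0.6329, -0.2596, 0.0484])]
scene bail_grip [(0.69, [0.6173, -0.2545, 0.2538])]
scene hook_seat [(0.75, [0.6205, -0.2496, 0.2449])]
side pail [(0.56, [0.6341, -0.2557, 0.0504])]
side bail_grip [(0.63, [0.6238, -0.2547, 0.2539])]
side hook_seat [(0.62, [0.6218, -0.2544, 0.2521])]
wrist pail [(0.62, [0.6294, -0.2577, 0.0463])]
wrist bail_grip []
wrist hook_seat []
```

View pics/wrist20.png

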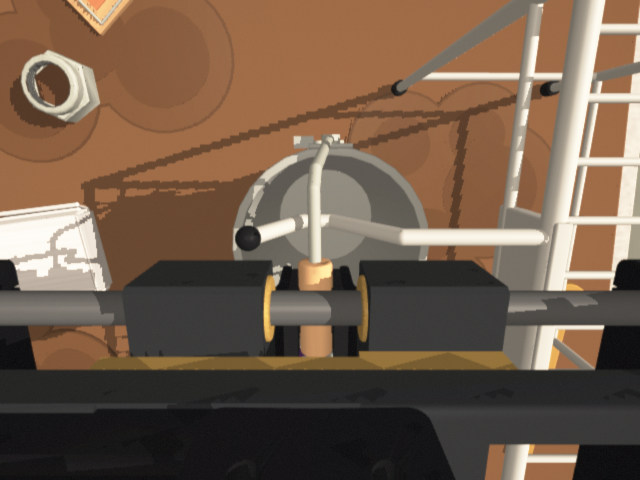

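View pics/c20.png

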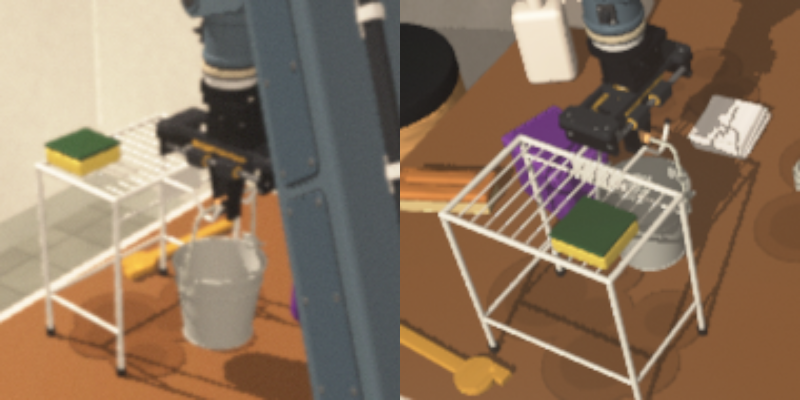

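Request:
send_rows(
  plan=[
    [[0, 0, -0.06, 0, 1], [0, 0, -0.06, 0, 1], [0, 0, -0.06, 0, 1], [0, 0, 0, 0, 1], [0, 0, 0, 0, 1]],
  ],
)

```text
time_s: 35.7
position: [0.62, -0.2535, 0.2443]
tcp_rot: [[0.094, 0.996, -0.0], [0.996, -0.094, 0.0], [0.0, -0.0, -1.0]]
force: [0.1, -0.1, -3.1]
opening: 0.142
```

Request:
send_rows(
  plan=[
    [[0, 0, -0.04, 0, 1], [0, 0, -0.04, 0, 1], [0, 0, 0, 0, 1], [0, 0, 0, 0, 1]],
  ],
)

```text
time_s: 36.1
position: [0.6203, -0.2536, 0.2425]
tcp_rot: [[0.094, 0.996, 0.001], [0.996, -0.094, -0.0], [-0.0, 0.001, -1.0]]
force: [-0.2, 0.4, -0.5]
opening: 0.14
```

Request:
send_rows(
  plan=[
    [[0, 0, 0, 0, 0.6], [0, 0, 0, 0, 0.5], [0, 0, 0, 0, 0.3], [0, 0, 0, 0, 0.1], [0, 0, 0, 0, 0.1], [0, 0, 0, 0, 0.1], [0, 0, 0, 0, 0.1]],
  ],
)

```text
time_s: 36.8
position: [0.6201, -0.2535, 0.242]
tcp_rot: [[0.094, 0.996, -0.0], [0.996, -0.094, 0.0], [0.0, -0.0, -1.0]]
force: [-0.8, -0.5, 0.5]
opening: 0.442
```

```bash
python3 look.py 21
```

```text
[ 0.6201 -0.2535  0.242 ] [-0.75 -0.49  0.51] 0.4420301810143524
scene pail [(0.97, [0.6205, -0.2552, 0.0402])]
scene bail_grip [(0.54, [0.6186, -0.2525, 0.244])]
scene hook_seat [(0.83, [0.6185, -0.2509, 0.2476])]
side pail [(0.61, [0.6301, -0.2552, 0.0405])]
side bail_grip [(0.62, [0.6217, -0.2567, 0.2499])]
side hook_seat [(0.76, [0.6199, -0.2518, 0.2496])]
wrist pail [(0.91, [0.6135, -0.255, 0.0414])]
wrist bail_grip []
wrist hook_seat []
```

View pics/wrist21.png

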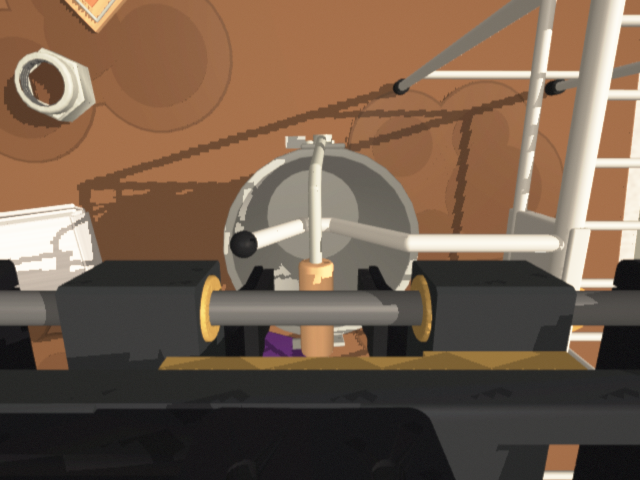

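View pics/c21.png

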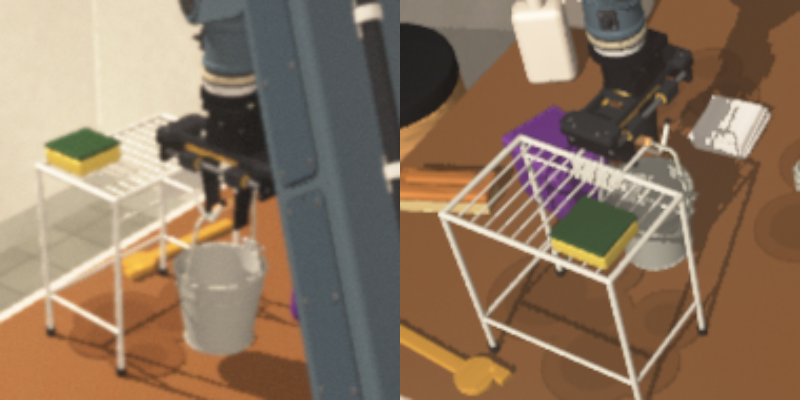

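Request:
send_rows(
  plan=[
    [[0, 0, 0.2, 0, 0.1], [0, 0, 0.4, 0, 0.1], [0, 0, 0.5, 0, 0.1], [0, 0, 0.6, 0, 0.1], [0, 0, 0.6, 0, 0.1], [0, 0, 0.6, 0, 0.1], [0, 0, 0.6, 0, 0.1], [-0.8, 0, 0.2, 0, 0.1], [-0.8, 0, 0, 0, 0.1], [-0.8, 0, 0, 0, 0.1], [-0.8, 0, 0, 0, 0.1], [-0.6, 0, 0, 0, 0.1], [0, 0, 0, 0, 0.1], [0, 0, 0, 0, 0.1], [0, 0, 0, 0, 0.1], [0, 0, 0, 0, 0.1], [0, 0, 0, 0, 0.1], [0, 0, 0, 0, 0.1]],
  ],
)

```text
time_s: 39.2
position: [0.5064, -0.2534, 0.3528]
tcp_rot: [[0.093, 0.996, -0.0], [0.996, -0.093, 0.0], [0.0, -0.0, -1.0]]
force: [-0.1, -0.3, -0.5]
opening: 0.447
```

```bash
python3 look.py 22; python3 - <<'E'
from h import *
for i in range(3):
    for c in ('scene','side','wrist'):
        imaging.capture(c)
        print(c,[(r['conf'],np.round(r['at'],4).tolist()) for r in mark_of(c,'pail')[:1]+mark_of(c,'bail_grip')[:1]])
imaging.capture('scene')
for t in ["trap_set","trap_sprung","tub","vinegar","scraper","nut","foil"]: print(t,[(r['conf'],np.round(r['at'],3).tolist()) for r in mark_of('scene',t)[:1]])
E
```

```text
[ 0.5064 -0.2534  0.3528] [-0.09 -0.35 -0.49] 0.4470438897471827
scene pail [(0.6, [0.6157, -0.2577, 0.0376])]
scene bail_grip [(0.62, [0.6178, -0.2549, 0.2467])]
scene hook_seat [(0.92, [0.6209, -0.2522, 0.2486])]
side pail [(0.82, [0.6248, -0.2546, 0.042])]
side bail_grip [(0.62, [0.6218, -0.2566, 0.2479])]
side hook_seat [(0.83, [0.6229, -0.2517, 0.2479])]
wrist pail [(0.9, [0.617, -0.2573, 0.0418])]
wrist bail_grip [(0.61, [0.6221, -0.2581, 0.2466])]
wrist hook_seat []
scene [(0.7, [0.6186, -0.2562, 0.0421]), (0.51, [0.616, -0.2569, 0.2463])]
side []
wrist [(0.79, [0.6117, -0.2563, 0.0428]), (0.79, [0.6219, -0.2542, 0.2525])]
scene [(0.75, [0.6192, -0.2558, 0.0399]), (0.59, [0.6183, -0.2582, 0.242])]
side [(0.63, [0.6215, -0.2525, 0.0398]), (0.66, [0.6211, -0.2536, 0.2475])]
wrist [(0.81, [0.6163, -0.258, 0.0402]), (0.91, [0.6214, -0.254, 0.2518])]
scene [(0.93, [0.6183, -0.2565, 0.0424]), (0.54, [0.6216, -0.2545, 0.2486])]
side [(0.75, [0.62, -0.2529, 0.0404]), (0.44, [0.6225, -0.2564, 0.2483])]
wrist [(0.56, [0.615, -0.2556, 0.039]), (0.83, [0.619, -0.2554, 0.2497])]
trap_set [(0.58, [0.738, 0.195, 0.001])]
trap_sprung [(0.83, [0.45, -0.019, -0.002])]
tub [(0.93, [0.546, -0.447, -0.001])]
vinegar [(0.67, [0.549, 0.463, -0.003])]
scraper [(0.69, [0.424, 0.144, 0.001])]
nut [(0.65, [0.385, -0.11, -0.0])]
foil [(0.75, [0.333, -0.276, -0.001])]
```

View pics/wrist22.png

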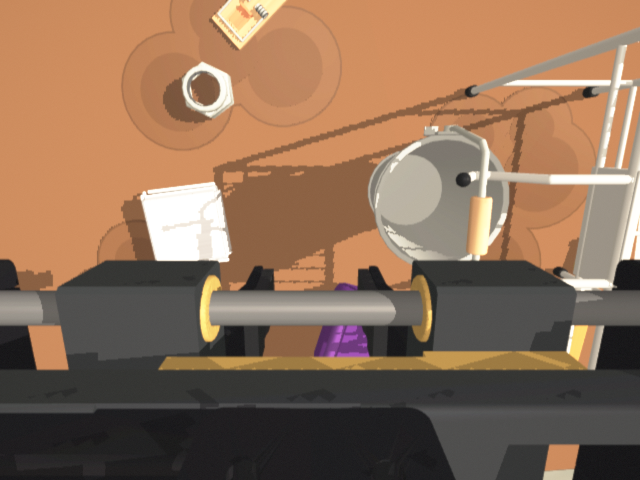

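View pics/c22.png

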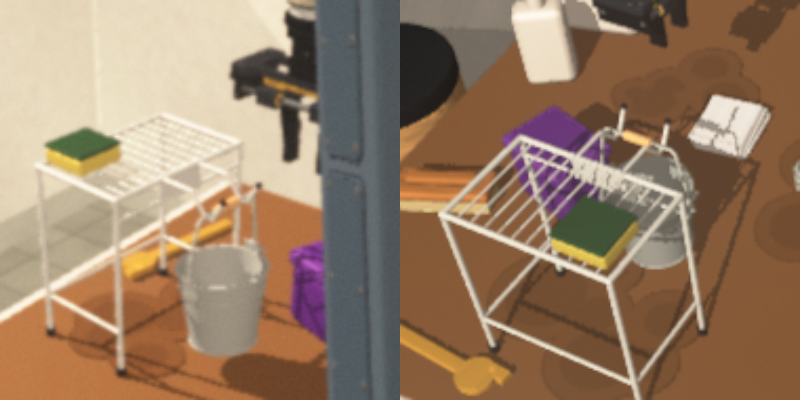

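```bash
python3 -c "
from rig import bot; print(bot.hand_in())"
```

```text
the job is handed in; nothing more can be done
None
```

The pail now hangs by its bail from both prongs of the rack's hook. The gripper let go, backed away clear, and I handed the job in at about 40 s. The hand-in reports no verdict.

**How it went**
- **First try:** I pushed the bail up with an open finger. That tipped the pail by about 4–5° instead of turning the bail, so I backed off and it settled flat.
- **Swinging the bail:** I gripped the bare wire beside the grip and swung the bail along its arc to about 50°. Continuing with the wire still gripped tipped the pail slightly again, so I let go. I then pushed the grip the rest of the way to about 80°. By then the pail had crept about 6 mm, against the 30 mm limit.
- **Hanging:** I gripped the wooden grip, lifted the pail, carried it to the hook and lowered the wire into the bends. The downward force on the gripper fell from 3–4 N to about 0.5 N. Then I released.

**Last checks**
- **Seat:** The grip centre read about (0.620, −0.255, 0.248) m. The seat read about (0.620, −0.252, 0.2475) m. Single readings scattered by up to about 5 mm.
- **Pail:** It stayed still over repeated readings, with its foot about 40 mm above the floor and its lean under about 0.1 rad. Each picture showed the wire in the bend, but the far prong was partly hidden.
- **Other things:** Both mousetraps, tub, vinegar, scraper, nut and foil read within 4 mm of where they started. The networks found the set trap only in the last scene picture. Its start position is my own estimate from the first picture.

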